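# Fold up the tray and sort the row markers

## Robot

A 6-joint arm with a two-finger parallel gripper is mounted at the origin on the work surface. World frame = base frame: x ahead of the robot, y to its left, z up, the work surface at z = 0. Lengths are in m, angles in rad, forces in N, time in s.
With the tool pointing down it reaches from about 0.35 to 1 m from the base axis. Payload 7.1 kg.
Tool frame: the origin (TCP) lies at the very end of the fingers, on their centre line; the grasp point (between the pads) lies 19 mm behind it (r.grasp_offset is the z of the grasp point in the tool frame, in m); z points along the fingers, y is the line along which they close (so a half turn about z gives the same grasp; the last joint's range is limited). The gripper opens to 85 mm and grips with 20 to 120 N. Pads are 22 mm wide; open, the fingers measure 114 mm over their backs; the gripper's body (76 mm by 85 mm) begins 54 mm behind the grasp point. The pads swing forward as they close: fully open they stand 13 mm farther back than shut.
Start: joints at [1.266, 0.423, 1.63, -0, 1.089, -0.019], TCP at [0.176, 0.6, 0.231] pointing down, gripper open.
Joint ranges: [-3, 3], [-0.9, 2.11], [0.09, 2.58], [-1.31, 4.45], [0.11, 2.69], [-2.54, 2.54]. Speed limits (rad/s): [2.39, 2.39, 3.01, 3.14, 3.14, 3.14].

## Interface

Orientations are given as a rotation vector (axis times angle).
In Python, from cell import r, imaging, finish_job gives the robot as it stands.
- The arm moves only by the shell command python3 -m inch 'ROWS' [FORCE]. ROWS is JSON, a list of rows, each an object of numbers: "dx", "dy", "dz": the shift along the tool's x, y, z in m; "yaw": the turn about the tool's z in rad; "grip": the opening, from -1 (shut) to 1 (fully open). In form: [{"dx": .., "dy": .., "dz": .., "yaw": .., "grip": ..}, ...]. A call has 1 to 20 rows; each row shifts and turns the commanded pose from where the row before left it, along the tool's axes as they then stand; what a row does not reach is not made up. A row lasts 1/12 s, in which the tool goes at most 41.7 mm and 7.16 degrees, less where a joint would pass 70% of its speed; a pose out of reach is approached as far as the arm can. A call with a gripper value outside its range is refused whole. The fingers move at their own pace and stop on an object; FORCE is the grip in N (left out, the last holds). Time passes only in rows, so rows that do not move let the fingers close. It gives the time, the measured TCP pose, the force, the opening and the grip force at its end, in the units of the state.
- r.get_state(): the state, without advancing time (a new reading comes with each control period).
- imaging.camera(name): name is "scene" or "top" or "wrist"; returns a dict with "pixels" (384x512x3 uint8, blue, green, red), "vfov" (degrees; the focal length in pixels is half the picture's height over the tangent of half this angle, whatever the lens; pixels are square), "cx", "cy" (the principal point, pixels), "extrinsics" (4x4, takes a point from world to camera coordinates). Camera axes: x right, y down, z forward; pixel columns grow to the right and rows downward; lengths in m; the calibration is good to about 2 mm. A picture is of the moment at which its call begins. There is no depth.
- finish_job(): hands the job in; it is judged then, once.
The state is a dict: "time": time; "joints": joint angles; "qd": joint speeds; "joint_efforts": joint torques, N m; "tool_pos": TCP position; "orientation": TCP orientation; "wrist_force": force on the tool from outside, world axes, zero at the start; "ft_torque": the same for the moment, N m; "width": finger opening in m; "gripper_force": force on a finger pad.
Only numpy, scipy, OpenCV 4.12 (cv2) and the standard library are available. Lean on these libraries where they do the work, as an engineer would, in place of code of your own. Each camera call takes 0.05 s, during which the arm holds its last target. There are 200 camera calls.

## Task

First stand all four walls of the empty fold-up tray upright. Then go through the wooden row markers: lay every sound T-shaped one flat inside the tray, and put every spoilt one (snapped short, one arm missing or no cross-bar) into the low blue pot. The tray's walls must still be upright at the end, the pot standing, and the garden tools and seed box left where they are.

Things in the scene. Friction and masses are not known exactly. Their poses are not given: they have to be found in the camera images.
- tray: floor of a grey plastic fold-up tray, 130 mm (its x) by 190 mm (its y), 6 mm thick, screwed flat to the bench and immovable; origin at the centre of its underside, z up. Four walls are hinged on its edges, to be pushed up from outside near the free edge; when upright they make an open box about 125 by 185 mm inside, 68 mm high over the bench.
- wall_far (a joint): hinge angle of the wall on the tray's +x edge: 0 = lying flat outwards, 1.57 = upright (its stop is at 1.58). The wall starts partly raised. Wall 60 mm high from hinge to free edge, 186 mm wide, 5 mm thick (hinge line in mid-thickness, right over the floor's edge, 8.5 mm above the bench). Stiff hinge (0.1 N m friction): it stays where it is left
- edge_far (a point): middle of the free edge of that wall (it moves with the wall); 60 mm from the hinge line
- wall_near (a joint): hinge angle of the wall on the tray's -x edge: 0 = lying flat outwards, 1.57 = upright (its stop is at 1.58). The wall starts partly raised. Wall 60 mm high from hinge to free edge, 186 mm wide, 5 mm thick (hinge line in mid-thickness, right over the floor's edge, 8.5 mm above the bench). Stiff hinge (0.1 N m friction): it stays where it is left
- edge_near (a point): middle of the free edge of that wall (it moves with the wall); 60 mm from the hinge line
- wall_left (a joint): hinge angle of the wall on the tray's +y edge: 0 = lying flat outwards, 1.57 = upright (its stop is at 1.58). The wall starts partly raised. Wall 60 mm high from hinge to free edge, 126 mm wide, 5 mm thick (hinge line in mid-thickness, right over the floor's edge, 8.5 mm above the bench). Stiff hinge (0.1 N m friction): it stays where it is left
- edge_left (a point): middle of the free edge of that wall (it moves with the wall); 60 mm from the hinge line
- wall_right (a joint): hinge angle of the wall on the tray's -y edge: 0 = lying flat outwards, 1.57 = upright (its stop is at 1.58). The wall starts partly raised. Wall 60 mm high from hinge to free edge, 126 mm wide, 5 mm thick (hinge line in mid-thickness, right over the floor's edge, 8.5 mm above the bench). Stiff hinge (0.1 N m friction): it stays where it is left
- edge_right (a point): middle of the free edge of that wall (it moves with the wall); 60 mm from the hinge line
- marker_1: a sound wooden T-shaped row marker lying flat, all of 18 mm square wood, 35 g: stem along its x from -50 to +50 mm, cross-bar 44 mm long along its y, centred, over x = 32 to 50 mm. Origin on the underside, mid-length of the stem; may be absent (None)
- marker_2: a sound wooden T-shaped row marker lying flat, all of 18 mm square wood, 35 g: stem along its x from -50 to +50 mm, cross-bar 44 mm long along its y, centred, over x = 32 to 50 mm. Origin on the underside, mid-length of the stem; may be absent (None)
- marker_3: a sound wooden T-shaped row marker lying flat, all of 18 mm square wood, 35 g: stem along its x from -50 to +50 mm, cross-bar 44 mm long along its y, centred, over x = 32 to 50 mm. Origin on the underside, mid-length of the stem; may be absent (None)
- marker_4: a sound wooden T-shaped row marker lying flat, all of 18 mm square wood, 35 g: stem along its x from -50 to +50 mm, cross-bar 44 mm long along its y, centred, over x = 32 to 50 mm. Origin on the underside, mid-length of the stem; may be absent (None)
- marker_5: a sound wooden T-shaped row marker lying flat, all of 18 mm square wood, 35 g: stem along its x from -50 to +50 mm, cross-bar 44 mm long along its y, centred, over x = 32 to 50 mm. Origin on the underside, mid-length of the stem; may be absent (None)
- odd_short: a spoilt marker, snapped short, 30 g, 18 mm square wood: stem x from -30 to +30 mm only, whole 44 mm cross-bar over x = 12 to 30 mm. Origin on the underside, mid-length; may be absent
- odd_onearm: a spoilt marker with one arm of its cross-bar missing, 30 g, 18 mm square wood: stem x from -50 to +50 mm, at x = 32 to 50 mm a single arm out to y = +22 mm (nothing beyond y = -9 mm). Origin on the underside, mid-length; may be absent
- odd_headless: a spoilt marker without any cross-bar, 30 g: a plain stick 18 mm square, x from -50 to +50 mm. Origin on the underside, mid-length; may be absent
- pot: a low wide glazed blue ceramic pot, open at the top, standing loose on the bench, 0.9 kg, 60 mm high, 150 mm across the rim, 124 mm across the foot, wall 5 mm, inner floor 6 mm above its foot; origin at the centre of the underside. The reject pot
- scoop: red plastic scoop, about 220 mm long, origin under its middle; bystander
- cultivator: hand cultivator with three steel tines and a wooden handle, about 275 mm long, origin under its middle; bystander
- seed_box: clear seed box with lid and latch, 84 x 144 x 66 mm, origin under its centre; bystander
Things that resemble listed ones, but are neither listed nor needed, are in the scene too. What is shaped like the marker_2 but orange is not meant. Leave any pink look-alike of the marker_5 alone.

How it is judged:
On the way:
1. all four walls of the tray stand upright while no marker is in it yet (value of joint each of wall_far, wall_near, wall_left, wall_right above 1.42 rad and horizontal distance between each of marker_1, marker_2, marker_3, marker_4, marker_5, odd_short, odd_onearm, odd_headless and tray above 0.12 m), for 0.3 s.
At the end, for the whole second after the job is handed in: Walls all above 1.42 rad; each sound marker at rest in the tray (origin within 60 mm in x, 90 mm in y of its centre, under 55 mm up), flat within 0.6 rad; each spoilt one at rest in the pot (within 60 mm of its axis, under 65 mm up); pot upright within 0.15 rad (value of joint each of wall_far, wall_near, wall_left, wall_right above 1.42 rad and x of marker_1 in the frame of tray between -0.06 and 0.06 m and y of marker_1 in the frame of tray between -0.09 and 0.09 m and z of marker_1 in the frame of tray between -0.005 and 0.055 m and angle between the z axis of each of marker_1, marker_2, marker_3, marker_4, marker_5 and the z axis of tray, either way round below 0.6 rad and linear speed of each of marker_1, marker_2, marker_3, marker_4, marker_5, odd_short, odd_onearm, odd_headless below 0.03 m/s and x of marker_2 in the frame of tray between -0.06 and 0.06 m and y of marker_2 in the frame of tray between -0.09 and 0.09 m and z of marker_2 in the frame of tray between -0.005 and 0.055 m and x of marker_3 in the frame of tray between -0.06 and 0.06 m and y of marker_3 in the frame of tray between -0.09 and 0.09 m and z of marker_3 in the frame of tray between -0.005 and 0.055 m and x of marker_4 in the frame of tray between -0.06 and 0.06 m and y of marker_4 in the frame of tray between -0.09 and 0.09 m and z of marker_4 in the frame of tray between -0.005 and 0.055 m and x of marker_5 in the frame of tray between -0.06 and 0.06 m and y of marker_5 in the frame of tray between -0.09 and 0.09 m and z of marker_5 in the frame of tray between -0.005 and 0.055 m and horizontal distance between each of odd_short, odd_onearm, odd_headless and pot below 0.06 m and z of odd_short in the frame of pot between -0.005 and 0.065 m and z of odd_onearm in the frame of pot between -0.005 and 0.065 m and z of odd_headless in the frame of pot between -0.005 and 0.065 m and angle between pot's own z axis and vertical below 0.15 rad); the robot touches nothing.
It fails at once if the scoop, cultivator or seed box is moved more than 30 mm (distance of any of scoop, cultivator, seed_box from where it was at the start of the episode above 0.03 m).
It fails at once if the blue pot is tipped over (angle between pot's own z axis and vertical above 0.7 rad).
Of marker_1, marker_2, marker_3, marker_4, marker_5 only 3 to 5 are there at a start; the rules pass over those that are not, and their reading is None.
Of odd_short, odd_onearm, odd_headless only 2 to 3 are there at a start; the rules pass over those that are not, and their reading is None.
At some moment in a run one of marker_1, marker_2, marker_3, marker_4, marker_5, odd_short, odd_onearm, odd_headless may be knocked a few centimetres aside while the robot is not near it.
Once in a run the grip may slacken for a moment while it holds something.
It also fails if it takes over 210 s, if anything falls off the work surface, if the arm or the gripper's body presses on something with over 40 N, if the wrist force passes 120 N, or if a joint passes its speed limit or range.

## Working session

There is one attempt and no reset: what is moved stays moved. The work goes in short steps, Python scripts to look and compute and a shell command to move; the robot and the scene stay as the last step left them, time stands still between calls to the robot, and variables do not carry over. Pictures are saved under pics/ and viewed, at most 14 in all, crops included, and the job is handed in when it is done.

```bash
ls; mkdir -p pics
cat > h.py <<'E'
import numpy as np, cv2
from cell import r, imaging
def shot(name, fn=None):
    c=imaging.camera(name); 
    if fn: cv2.imwrite('pics/'+fn, c['pixels'])
    return c
def ray(c,u,v):
    f=c['pixels'].shape[0]/2/np.tan(np.radians(c['vfov'])/2)
    E=np.array(c['extrinsics']); R=E[:3,:3]; t=E[:3,3]
    d=R.T@np.array([(u-c['cx'])/f,(v-c['cy'])/f,1]); return -R.T@t, d
def onz(c,u,v,z):
    o,d=ray(c,u,v); return o+d*(z-o[2])/d[2]
def proj(c,p):
    f=c['pixels'].shape[0]/2/np.tan(np.radians(c['vfov'])/2)
    E=np.array(c['extrinsics']); q=E[:3,:3]@np.array(p)+E[:3,3]
    return np.array([c['cx']+f*q[0]/q[2], c['cy']+f*q[1]/q[2]])
def tri(c1,p1,c2,p2):
    o1,d1=ray(c1,*p1);o2,d2=ray(c2,*p2)
    s=np.linalg.lstsq(np.c_[d1,-d2],o2-o1,rcond=None)[0]
    a,b=o1+d1*s[0],o2+d2*s[1]; return (a+b)/2,np.linalg.norm(a-b)
E
python3 - <<'E'
from h import *
import pickle
d={}
for n in('scene','top','wrist'):
    c=shot(n,n+'0.png'); d[n]=c; print(n,c['vfov'],c['cx'],c['cy'],np.round(-np.array(c['extrinsics'])[:3,:3].T@np.array(c['extrinsics'])[:3,3],3))
pickle.dump(d,open('c0.pkl','wb'))
s=r.get_state();print(s)
E
python3 -c "
import cv2
for n in('scene','top'):
    i=cv2.imread(f'pics/{n}0.png');cv2.imwrite(f'pics/{n}0b.png',cv2.resize(i,(800,600),interpolation=cv2.INTER_CUBIC))"
```

```text
pics
scene 57.38752077674436 255.22931700981871 193.40896989188104 [ 1.365 -0.472  0.765]
top 51.535556274169124 253.87349503074512 190.6673429300632 [3.310e-01 1.000e-03 1.512e+00]
wrist 71.14760714914944 253.46581709959918 191.862772878615 [0.096 0.623 0.372]
{'time': 0.15, 'joints': array([ 1.26602320e+00,  4.23680996e-01,  1.63049750e+00, -2.15056358e-05,
        1.08857478e+00, -1.89977225e-02]), 'qd': array([ 2.66691947e-03, -1.30135478e-03, -3.82697263e-03,  2.51016814e-05,
        4.43354355e-04, -1.81285852e-03]), 'joint_efforts': array([-1.07123997e-03, -5.57775521e+01, -2.82018542e+01, -1.74379152e-04,
        4.76769026e-03, -2.63912813e-05]), 'tool_pos': array([0.17604447, 0.59926578, 0.23072112]), 'orientation': array([-4.47329452e-01, -3.10941156e+00,  1.80398492e-03]), 'wrist_force': array([ 0.96591878,  0.59371091, -0.43489831]), 'ft_torque': array([-0.00227067, -0.00922934,  0.00526851]), 'gripper_force': 0.0, 'width': 0.0855514149796484}
```

View pics/top0b.png

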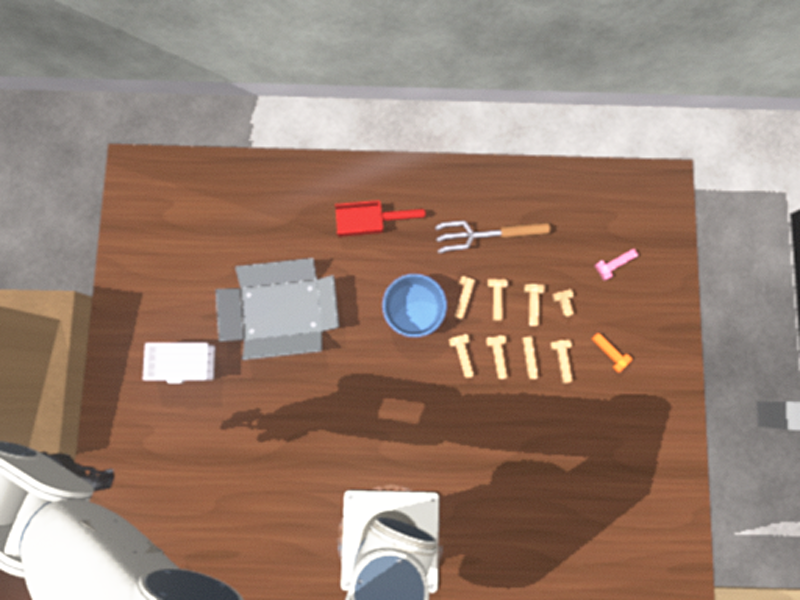

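View pics/scene0b.png

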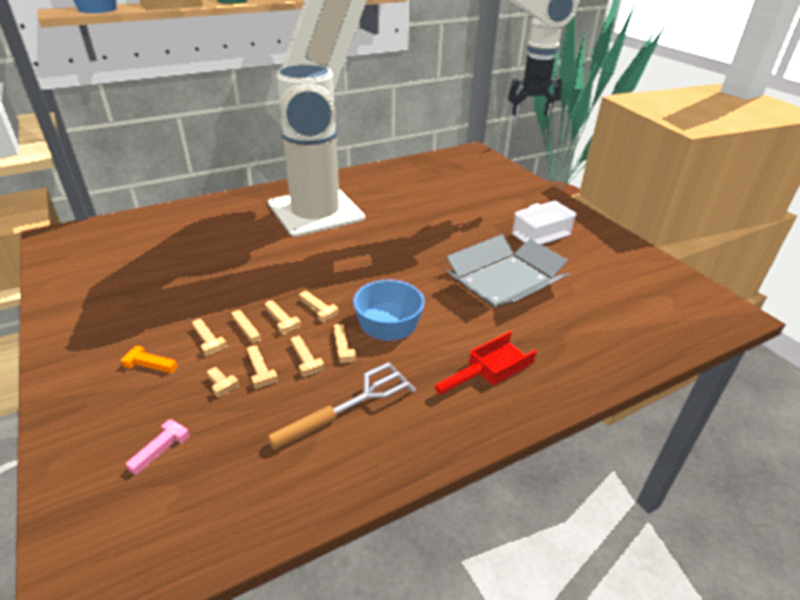

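Top view: tray at about (283,308) of the enlarged picture, pot (415,305), four markers above (one-arm at 465,297, T's at 498 and 535, short at 565) and four below (T 461, T 498, headless 531, T 564), with the pink and orange decoys to the right. The scene view agrees with this: 5 sound, 3 spoilt. I'm moving the wrist camera over the tray.

```bash
python3 -m inch '[{"dx":-0.024,"dy":-0.023},{"dx":-0.024,"dy":-0.023},{"dx":-0.024,"dy":-0.023},{"dx":-0.024,"dy":-0.023},{"dx":-0.024,"dy":-0.023},{"dx":-0.024,"dy":-0.023},{"dx":-0.024,"dy":-0.023},{"dx":-0.024,"dy":-0.023},{"dx":-0.024,"dy":-0.023},{"dx":-0.024,"dy":-0.023},{"dx":-0.024,"dy":-0.023},{"dx":-0.024,"dy":-0.023},{"yaw":-0.095},{"yaw":-0.095},{"yaw":-0.094},{"grip":1},{}]'
python3 - <<'E'
from h import *
import pickle
c=shot('wrist');pickle.dump(c,open('w1.pkl','wb'));i=c['pixels']
cv2.imwrite('pics/w1.png',cv2.resize(i,(800,600),interpolation=cv2.INTER_CUBIC))
print(np.round(np.array(c['extrinsics']),3))
# wood markers from top
d=pickle.load(open('c0.pkl','rb'));c=d['top'];h=cv2.cvtColor(c['pixels'],cv2.COLOR_BGR2HSV)
for u,v in((465,297),(498,300),(535,305),(565,300),(461,355),(498,357),(531,357),(564,360)): print(h[int(v*.64),int(u*.64)],np.round(onz(c,u*.64,v*.64,.018),3))
print(np.round(onz(c,415*.64,305*.64,.03),3))
E
```

```text
[[ 0.282  0.959 -0.001 -0.624]
 [ 0.908 -0.266  0.325 -0.042]
 [ 0.311 -0.093 -0.946  0.38 ]
 [ 0.     0.     0.     1.   ]]
[ 25  58 255] [ 0.572 -0.166  0.018]
[ 26  55 255] [ 0.566 -0.247  0.018]
[ 25  53 255] [ 0.557 -0.337  0.018]
[ 21  73 254] [ 0.571 -0.41   0.018]
[ 25  57 255] [ 0.43  -0.158  0.018]
[ 25  62 255] [ 0.428 -0.247  0.018]
[ 26  56 255] [ 0.43  -0.326  0.018]
[ 25  59 255] [ 0.425 -0.405  0.018]
[ 0.547 -0.044  0.03 ]invalid input
```

View pics/w1.png

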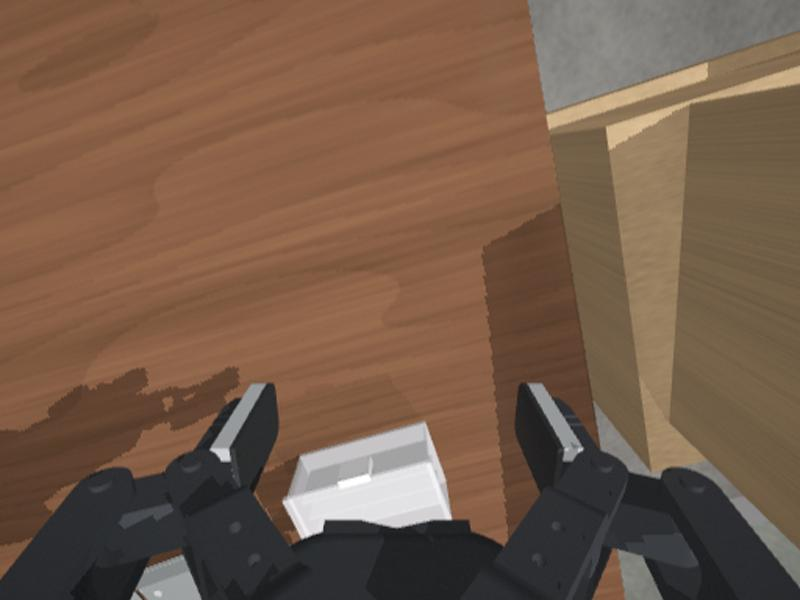

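The wrist view shows only the seed box at (365,480); the move was refused. The corrected rays also put the tray near x=0.54. I'll send the move again with every key given.

```bash
python3 -m inch '[{"dx":-0.034,"dy":-0.013,"dz":-0.007},{"dx":-0.034,"dy":-0.013,"dz":-0.007}]' || true
python3 -m inch '[{"dx":-0.034,"dy":-0.013,"dz":-0.007,"yaw":0,"grip":1},{"dx":-0.034,"dy":-0.013,"dz":-0.007,"yaw":0,"grip":1}]'
```

```text
time: 0.37
tool_pos: [0.2334, 0.5554, 0.2447]
orientation: [-0.442, -3.11, 0.002]
wrist_force: [0.9, 0.6, 0.5]
width: 0.0855
gripper_force: 0.0invalid input
```

Run:
```python
from h import *
import pickle
d=pickle.load(open('c0.pkl','rb'));c=d['top'];print(onz(c,181,197,.006))
s=r.get_state();print(s['time'],s['tool_pos'],s['orientation'])
```

```text
[0.53479481 0.27766014 0.006     ]
0.3667 [0.23335032 0.55541015 0.24467604] [-4.41929001e-01 -3.10994255e+00  1.88169275e-03]
```

```bash
echo A; python3 -m inch '[{"dx":-0.034,"dy":-0.013,"dz":-0.007,"yaw":0,"grip":0.99}]' 2>&1; echo B;python3 -m inch '[{"dx":-0.034,"dy":-0.013,"dz":-0.007,"grip":1}]' 2>&1; echo C;python3 -m inch '[{"dx":-0.034,"dy":-0.013,"dz":-0.007,"yaw":0.01}]' 2>&1; python3 -m inch --help 2>&1 | head -20
```

```text
A
time: 0.45
tool_pos: [0.2633, 0.5327, 0.2521]
orientation: [-0.444, -3.11, 0.001]
wrist_force: [1.0, -0.5, 0.1]
width: 0.085
gripper_force: 0.0
B
invalid input
C
invalid input
invalid input: not JSON, or not a number
```

```bash
python3 -m inch '[{"dx":-0.033,"dy":-0.013,"dz":-0.007,"yaw":0,"grip":1},{"dx":-0.033,"dy":-0.013,"dz":-0.007,"yaw":0,"grip":1},{"dx":-0.033,"dy":-0.013,"dz":-0.007,"yaw":0,"grip":1},{"dx":-0.033,"dy":-0.013,"dz":-0.007,"yaw":0,"grip":1},{"dx":-0.033,"dy":-0.013,"dz":-0.007,"yaw":0,"grip":1},{"dx":-0.033,"dy":-0.013,"dz":-0.007,"yaw":0,"grip":1},{"dx":-0.033,"dy":-0.013,"dz":-0.007,"yaw":0,"grip":1},{"dx":-0.033,"dy":-0.013,"dz":-0.007,"yaw":0,"grip":1},{"dx":-0.033,"dy":-0.013,"dz":-0.007,"yaw":0,"grip":1},{"dx":-0.033,"dy":-0.013,"dz":-0.007,"yaw":0,"grip":1},{"dx":-0.033,"dy":-0.013,"dz":-0.007,"yaw":0,"grip":1},{"dx":-0.033,"dy":-0.013,"dz":-0.007,"yaw":0,"grip":1},{"dx":0,"dy":0,"dz":0,"yaw":-0.095,"grip":1},{"dx":0,"dy":0,"dz":0,"yaw":-0.095,"grip":1},{"dx":0,"dy":0,"dz":0,"yaw":-0.094,"grip":1},{"dx":0,"dy":0,"dz":0,"yaw":0,"grip":1},{"dx":0,"dy":0,"dz":0,"yaw":0,"grip":1}]'
python3 - <<'E'
from h import *
import pickle
c=shot('wrist');pickle.dump(c,open('w1.pkl','wb'));i=c['pixels']
cv2.imwrite('pics/w1.png',cv2.resize(i,(800,600),interpolation=cv2.INTER_CUBIC))
print(np.round(np.array(c['extrinsics']),3))
E
```

```text
time: 1.87
tool_pos: [0.5989, 0.272, 0.3361]
orientation: [-0.007, -3.141, 0.0]
wrist_force: [0.9, 1.4, -0.4]
width: 0.0854
gripper_force: 0.0
[[ 0.004  1.    -0.    -0.275]
 [ 0.946 -0.004  0.325 -0.641]
 [ 0.325 -0.002 -0.946  0.285]
 [ 0.     0.     0.     1.   ]]
```

View pics/w1.png

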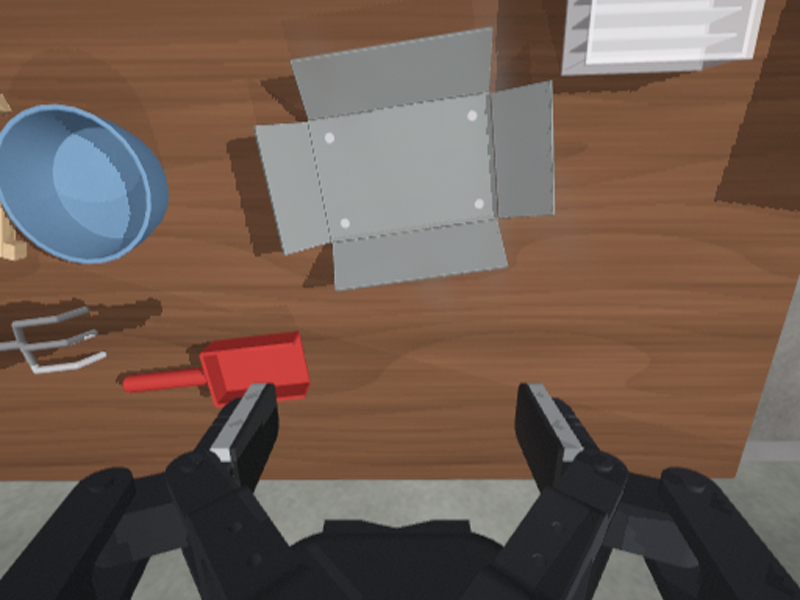

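The wrist view shows the tray floor corners at about (308,121), (489,94), (497,217), (331,241), with all four walls partly raised. The seed box is at (660,35) and the pot at (85,185). Measuring the tray.

```bash
cat > m1.py <<'E'
from h import *
import pickle
c=pickle.load(open('w1.pkl','rb'));k=.64
fl=[(308,121),(489,94),(497,217),(331,241)]
P=np.array([onz(c,u*k,v*k,.0085)[:2] for u,v in fl]);S=np.array([onz(c,u*k,v*k,.006)[:2] for u,v in [(329,138),(472,115),(479,204),(345,223)]])
print(P.round(3),S.round(3),P.mean(0),S.mean(0))
for Q in(P,S):
    a=(Q[1]-Q[0]+Q[2]-Q[3])/2; b=(Q[3]-Q[0]+Q[2]-Q[1])/2
    print(np.linalg.norm(a),np.linalg.norm(b),np.arctan2(a[1],a[0])-np.pi/2,np.arctan2(b[1],b[0]))
C=S.mean(0); a=(P[1]-P[0]+P[2]-P[3])/2; th=np.arctan2(a[1],a[0])-np.pi/2
ex=np.array([np.cos(th),np.sin(th),0]);ey=np.array([-ex[1],ex[0],0])
O=np.r_[C,0.0085]
for n,e,half,px in(('far',ex,.065,[(335,290),(507,266)]),('near',-ex,.065,[(291,61),(491,28)]),('left',ey,.095,[(552,81),(554,214)]),('right',-ey,.095,[(256,127),(285,254)])):
    for u,v in px:
        o,d=ray(c,u*k,v*k)
        # in-plane coords: s=(X-O).e-half, z=X.z-.0085 ; want s^2+z^2=.06^2
        t=np.linspace(.2,1.2,20001); X=o+t[:,None]*d; s=(X-O)@e-half; z=X[:,2]-.0085
        g=np.hypot(s,z)-.06; idx=np.where(np.diff(np.sign(g)))[0]
        print(n,[(np.round(X[i],3),round(float(np.arctan2(z[i],s[i])),2)) for i in idx])
E
python3 m1.py
```

```text
[[0.481 0.182]
 [0.456 0.367]
 [0.58  0.384]
 [0.606 0.199]] [[0.497 0.202]
 [0.475 0.351]
 [0.566 0.364]
 [0.586 0.215]] [0.53045905 0.28277353] [0.53093847 0.28295513]
0.1869337344390637 0.12535281721027475 0.13517937033334637 0.1363380626759007
0.1502839961898114 0.09043121911529622 0.13919294076223343 0.1415539763546738
far [(array([0.65 , 0.207, 0.05 ]), 0.77), (array([ 0.667,  0.198, -0.004]), -0.2)]
far [(array([0.624, 0.388, 0.052]), 0.8), (array([ 0.639,  0.403, -0.005]), -0.23)]
near [(array([0.433, 0.177, 0.047]), 0.69), (array([ 0.423,  0.165, -0.007]), -0.26)]
near [(array([0.408, 0.358, 0.046]), 0.67), (array([ 0.395,  0.368, -0.005]), -0.23)]
left [(array([0.45 , 0.418, 0.042]), 0.59), (array([0.445, 0.428, 0.014]), 0.08)]
left [(array([0.572, 0.434, 0.043]), 0.62), (array([0.576, 0.445, 0.012]), 0.06)]
right [(array([0.489, 0.141, 0.054]), 0.85), (array([ 0.485,  0.122, -0.007]), -0.27)]
right [(array([0.61 , 0.157, 0.053]), 0.84), (array([ 0.624,  0.141, -0.007]), -0.26)]
```

```bash
python3 -m inch '[{"dx":0,"dy":0,"dz":0,"yaw":-0.071,"grip":-1},{"dx":0,"dy":0,"dz":0,"yaw":-0.071,"grip":-1},{"dx":-0.027,"dy":0.017,"dz":0.02,"yaw":0,"grip":-1},{"dx":-0.027,"dy":0.017,"dz":0.02,"yaw":0,"grip":-1},{"dx":-0.027,"dy":0.016,"dz":0.02,"yaw":0,"grip":-1},{"dx":0,"dy":0,"dz":0.036,"yaw":0,"grip":-1},{"dx":0,"dy":0,"dz":0.036,"yaw":0,"grip":-1},{"dx":0,"dy":0,"dz":0.036,"yaw":0,"grip":-1},{"dx":0,"dy":0,"dz":0.036,"yaw":0,"grip":-1},{"dx":0,"dy":0,"dz":0.036,"yaw":0,"grip":-1},{"dx":0,"dy":0,"dz":0.036,"yaw":0,"grip":-1},{"dx":0,"dy":0,"dz":0.036,"yaw":0,"grip":-1},{"dx":0,"dy":0,"dz":0,"yaw":0,"grip":-1},{"dx":0.01,"dy":0,"dz":0,"yaw":0,"grip":-1},{"dx":0.01,"dy":0,"dz":0,"yaw":0,"grip":-1},{"dx":0.01,"dy":0,"dz":0,"yaw":0,"grip":-1},{"dx":0.01,"dy":0,"dz":0,"yaw":0,"grip":-1},{"dx":0.01,"dy":0,"dz":0,"yaw":0,"grip":-1},{"dx":0.01,"dy":0,"dz":0,"yaw":0,"grip":-1},{"dx":0,"dy":0,"dz":0,"yaw":0,"grip":-1}]' 20
cat >> h.py <<'E'
C0=np.array([.531,.283]);TH=.137
def tf(p,c=C0,th=TH):
    q=np.array(p[:2])-c; return np.array([q[0]*np.cos(th)+q[1]*np.sin(th),-q[0]*np.sin(th)+q[1]*np.cos(th)])
def st():
    s=r.get_state();a=s['orientation'];x=2*np.arctan2(abs(a[1]),a[0]*np.sign(a[1]))
    print('t',round(s['time'],1),'tcp',s['tool_pos'].round(4),'tray',tf(s['tool_pos']).round(4),'xang',round(x,3),'w',round(s['width'],4),'F',s['wrist_force'].round(1),'gf',round(s['gripper_force'],1),'q',s['joints'].round(2))
    return s
E
python3 -c "from h import *;st()"
```

```text
time: 3.58
tool_pos: [0.6136, 0.3258, 0.028]
orientation: [-0.219, 3.13, 0.003]
wrist_force: [0.5, 0.9, 8.2]
width: -0.0001
gripper_force: 0.0
t 3.6 tcp [0.6136 0.3258 0.028 ] tray [0.0876 0.0311] xang 3.281 w -0.0001 F [0.5 0.9 8.2] gf 0.0 q [ 0.47  0.77  1.55  0.    0.81 -1.24]
```

```bash
python3 -m inch '[{"dx":0.004,"dy":0,"dz":0,"yaw":0,"grip":-1},{"dx":0,"dy":0,"dz":0,"yaw":0,"grip":-1}]';python3 -c "from h import *;st()"; python3 -m inch '[{"dx":0.003,"dy":0,"dz":0,"yaw":0,"grip":-1},{"dx":0,"dy":0,"dz":0,"yaw":0,"grip":-1}]'
python3 -c "from h import *
st();c=shot('scene');p=proj(c,[.60,.29,.04]);i=c['pixels'][150:260,260:400];cv2.imwrite('pics/s1.png',cv2.resize(i,(700,550),interpolation=cv2.INTER_CUBIC))"
```

```text
time: 3.75
tool_pos: [0.6109, 0.3255, 0.0283]
orientation: [-0.219, 3.128, 0.004]
wrist_force: [1.3, -0.4, 10.8]
width: 0.0001
gripper_force: 0.0
t 3.8 tcp [0.6109 0.3255 0.0283] tray [0.085  0.0312] xang 3.281 w 0.0001 F [ 1.3 -0.4 10.8] gf 0.0 q [ 0.47  0.77  1.56 -0.    0.81 -1.24]
time: 3.92
tool_pos: [0.6084, 0.3251, 0.0285]
orientation: [-0.219, 3.128, 0.004]
wrist_force: [2.3, 0.7, 12.8]
width: -0.0001
gripper_force: 0.0
t 3.9 tcp [0.6084 0.3251 0.0285] tray [0.0824 0.0312] xang 3.281 w -0.0001 F [ 2.3  0.7 12.8] gf 0.0 q [ 0.47  0.76  1.57 -0.    0.8  -1.24]
```

View pics/s1.png

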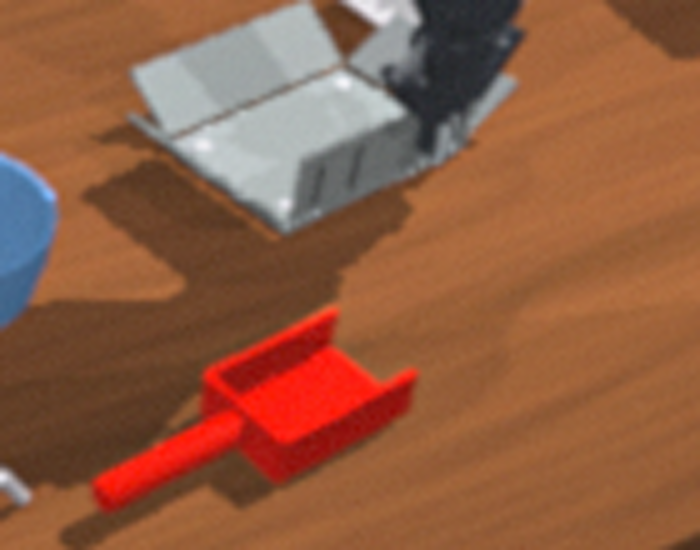

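The crop shows the far wall almost vertical behind the scoop, with the finger at about (440,110). The upward force suggests the edge meets a step on the finger, so I'm raising a little and finishing the push.

```bash
python3 -m inch '[{"dx":-0.003,"dy":0,"dz":-0.008,"yaw":0,"grip":-1},{"dx":0,"dy":0,"dz":-0.008,"yaw":0,"grip":-1},{"dx":0.003,"dy":0,"dz":0,"yaw":0,"grip":-1},{"dx":0,"dy":0,"dz":0,"yaw":0,"grip":-1}]';python3 -c "from h import *;st()"; python3 -m inch '[{"dx":0.002,"dy":0,"dz":0,"yaw":0,"grip":-1},{"dx":0,"dy":0,"dz":0,"yaw":0,"grip":-1}]'; python3 -c "from h import *;st()"; python3 -m inch '[{"dx":0.002,"dy":0,"dz":0,"yaw":0,"grip":-1},{"dx":0,"dy":0,"dz":0,"yaw":0,"grip":-1}]'; python3 -c "from h import *;st()"
```

```text
time: 4.3
tool_pos: [0.606, 0.3239, 0.0414]
orientation: [-0.22, 3.132, 0.001]
wrist_force: [1.7, 0.3, 1.0]
width: 0.0001
gripper_force: 0.9
t 4.3 tcp [0.606  0.3239 0.0414] tray [0.0799 0.0303] xang 3.282 w 0.0001 F [1.7 0.3 1. ] gf 0.9 q [ 0.47  0.74  1.57 -0.    0.83 -1.24]
time: 4.47
tool_pos: [0.6038, 0.3234, 0.0404]
orientation: [-0.22, 3.133, 0.0]
wrist_force: [2.4, 1.3, 1.9]
width: -0.0001
gripper_force: 1.2
t 4.5 tcp [0.6038 0.3234 0.0404] tray [0.0777 0.0301] xang 3.282 w -0.0001 F [2.4 1.3 1.9] gf 1.2 q [ 0.47  0.74  1.57 -0.    0.83 -1.24]
time: 4.63
tool_pos: [0.6038, 0.3234, 0.0404]
orientation: [-0.22, 3.13, 0.002]
wrist_force: [8.6, 0.3, -0.5]
width: 0.0003
gripper_force: 3.9
t 4.6 tcp [0.6038 0.3234 0.0404] tray [0.0776 0.0301] xang 3.282 w 0.0003 F [ 8.6  0.3 -0.5] gf 3.9 q [ 0.47  0.74  1.58 -0.    0.82 -1.24]
```

```bash
python3 -m inch '[{"dx":-0.02,"dy":0,"dz":0,"yaw":0,"grip":-1},{"dx":0,"dy":0,"dz":-0.035,"yaw":0,"grip":-1},{"dx":0,"dy":0,"dz":-0.035,"yaw":0,"grip":-1},{"dx":0.0196,"dy":0.031,"dz":0,"yaw":0,"grip":-1},{"dx":0.0196,"dy":0.031,"dz":0,"yaw":0,"grip":-1},{"dx":0.0196,"dy":0.031,"dz":0,"yaw":0,"grip":-1},{"dx":0.0196,"dy":0.031,"dz":0,"yaw":0,"grip":-1},{"dx":0.0196,"dy":0.031,"dz":0,"yaw":0,"grip":-1},{"dx":0,"dy":0,"dz":0.041,"yaw":0,"grip":-1},{"dx":0,"dy":0,"dz":0.041,"yaw":0,"grip":-1},{"dx":0,"dy":0,"dz":0,"yaw":0,"grip":-1},{"dx":0,"dy":-0.01,"dz":0,"yaw":0,"grip":-1},{"dx":0,"dy":-0.01,"dz":-0.001,"yaw":0,"grip":-1},{"dx":0,"dy":-0.01,"dz":-0.002,"yaw":0,"grip":-1},{"dx":0,"dy":-0.01,"dz":-0.002,"yaw":0,"grip":-1},{"dx":0,"dy":-0.01,"dz":-0.003,"yaw":0,"grip":-1},{"dx":0,"dy":-0.01,"dz":-0.003,"yaw":0,"grip":-1},{"dx":0,"dy":-0.006,"dz":-0.002,"yaw":0,"grip":-1},{"dx":0,"dy":0,"dz":0,"yaw":0,"grip":-1}]'; python3 -c "from h import *;st()"
```

```text
time: 6.22
tool_pos: [0.5135, 0.4099, 0.0551]
orientation: [-0.213, 3.126, 0.028]
wrist_force: [-36.4, 25.6, 66.0]
width: -0.0
gripper_force: 35.9
t 6.2 tcp [0.5135 0.4099 0.0551] tray [-0.      0.1281] xang 3.278 w -0.0 F [-36.4  25.6  66. ] gf 35.9 q [ 0.65  0.69  1.65  0.01  0.79 -1.07]
```

```bash
python3 -m inch '[{"dx":0,"dy":0.01,"dz":0,"yaw":0,"grip":-1},{"dx":0,"dy":0.01,"dz":0,"yaw":0,"grip":-1},{"dx":0,"dy":0.01,"dz":0,"yaw":0,"grip":-1},{"dx":0,"dy":0,"dz":0,"yaw":0,"grip":-1}]'; python3 -c "from h import *;st()
c=shot('scene');i=c['pixels'][120:270,250:450];cv2.imwrite('pics/s2.png',cv2.resize(i,(800,600),interpolation=cv2.INTER_CUBIC))"
```

```text
time: 6.55
tool_pos: [0.5096, 0.4316, 0.0447]
orientation: [-0.22, 3.129, 0.005]
wrist_force: [0.1, -0.3, -0.4]
width: 0.0
gripper_force: 0.0
t 6.5 tcp [0.5096 0.4316 0.0447] tray [-0.0009  0.1501] xang 3.282 w 0.0 F [ 0.1 -0.3 -0.4] gf 0.0 q [ 0.68  0.72  1.62  0.    0.8  -1.03]
```

View pics/s2.png

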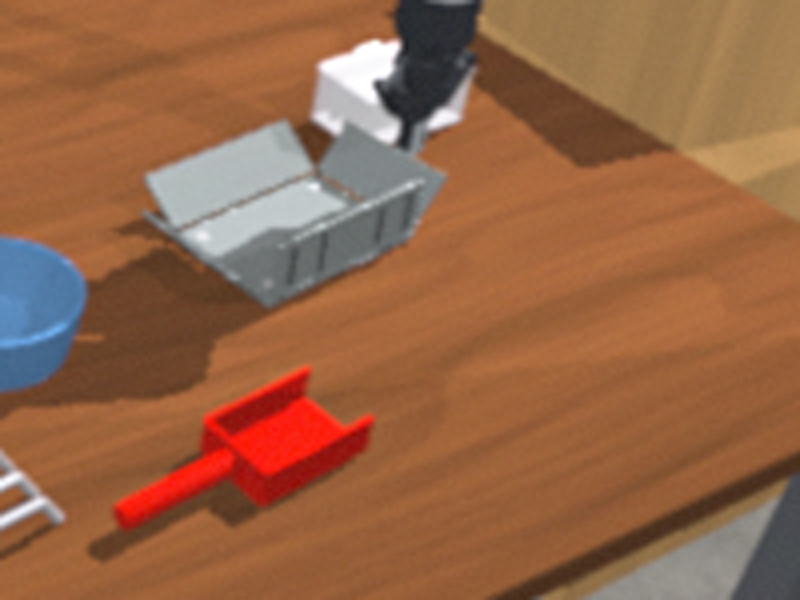

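The left wall is now about halfway up, at (380,165). The closed linkage is wide along tool y, so I'm turning the tool 90° to push with the narrow side.

```bash
python3 -m inch '[{"dx":0,"dy":0.01,"dz":-0.03,"yaw":0,"grip":-1},{"dx":0,"dy":0.01,"dz":-0.03,"yaw":0,"grip":-1},{"dx":0,"dy":0,"dz":0,"yaw":0.121,"grip":-1},{"dx":0,"dy":0,"dz":0,"yaw":0.121,"grip":-1},{"dx":0,"dy":0,"dz":0,"yaw":0.121,"grip":-1},{"dx":0,"dy":0,"dz":0,"yaw":0.121,"grip":-1},{"dx":0,"dy":0,"dz":0,"yaw":0.121,"grip":-1},{"dx":0,"dy":0,"dz":0,"yaw":0.121,"grip":-1},{"dx":0,"dy":0,"dz":0,"yaw":0.121,"grip":-1},{"dx":0,"dy":0,"dz":0,"yaw":0.121,"grip":-1},{"dx":0,"dy":0,"dz":0,"yaw":0.121,"grip":-1},{"dx":0,"dy":0,"dz":0,"yaw":0.121,"grip":-1},{"dx":0,"dy":0,"dz":0,"yaw":0.121,"grip":-1},{"dx":0,"dy":0,"dz":0,"yaw":0.121,"grip":-1},{"dx":0,"dy":0,"dz":0,"yaw":0.121,"grip":-1},{"dx":0,"dy":0,"dz":0.033,"yaw":0,"grip":-1},{"dx":0,"dy":0,"dz":0.033,"yaw":0,"grip":-1},{"dx":0,"dy":0,"dz":0,"yaw":0,"grip":-1}]'; python3 -c "from h import *;st()"
python3 -m inch '[{"dx":-0.01,"dy":0,"dz":0,"yaw":0,"grip":-1},{"dx":-0.01,"dy":0,"dz":0,"yaw":0,"grip":-1},{"dx":-0.01,"dy":0,"dz":0,"yaw":0,"grip":-1},{"dx":-0.01,"dy":0,"dz":0,"yaw":0,"grip":-1},{"dx":-0.01,"dy":0,"dz":0,"yaw":0,"grip":-1},{"dx":0,"dy":0,"dz":0,"yaw":0,"grip":-1}]'; python3 -c "from h import *;st()"
```

```text
time: 8.1
tool_pos: [0.5026, 0.4452, 0.0294]
orientation: [-2.064, -2.367, 0.016]
wrist_force: [-1.4, -1.7, -0.9]
width: -0.0002
gripper_force: 0.0
t 8.1 tcp [0.5026 0.4452 0.0294] tray [-0.006   0.1646] xang 1.707 w -0.0002 F [-1.4 -1.7 -0.9] gf 0.0 q [ 0.71  0.75  1.6  -0.    0.81  0.57]
time: 8.6
tool_pos: [0.5131, 0.3983, 0.0367]
orientation: [2.064, 2.367, 0.001]
wrist_force: [-0.5, 0.2, 0.2]
width: -0.0
gripper_force: 0.0
t 8.6 tcp [0.5131 0.3983 0.0367] tray [-0.002   0.1167] xang 1.708 w -0.0 F [-0.5  0.2  0.2] gf 0.0 q [ 0.64  0.71  1.66 -0.    0.77  0.51]
```

```bash
python3 -m inch '[{"dx":-0.004,"dy":0,"dz":0,"yaw":0,"grip":-1},{"dx":-0.003,"dy":0,"dz":0,"yaw":0,"grip":-1},{"dx":0,"dy":0,"dz":0,"yaw":0,"grip":-1}]'; python3 -c "from h import *;st()"
python3 -m inch '[{"dx":-0.002,"dy":0,"dz":0,"yaw":0,"grip":-1},{"dx":0,"dy":0,"dz":0,"yaw":0,"grip":-1}]'; python3 -c "from h import *;st()"
```

```text
time: 8.85
tool_pos: [0.5131, 0.3928, 0.0353]
orientation: [2.063, 2.369, -0.001]
wrist_force: [0.7, -0.0, -0.4]
width: -0.0002
gripper_force: 0.0
t 8.8 tcp [0.5131 0.3928 0.0353] tray [-0.0028  0.1112] xang 1.709 w -0.0002 F [ 0.7 -0.  -0.4] gf 0.0 q [ 0.64  0.71  1.67 -0.    0.76  0.5 ]
time: 9.02
tool_pos: [0.5132, 0.3912, 0.0351]
orientation: [-2.063, -2.369, 0.001]
wrist_force: [-0.0, 0.3, -0.1]
width: 0.0001
gripper_force: 0.1
t 9.0 tcp [0.5132 0.3912 0.0351] tray [-0.0029  0.1096] xang 1.709 w 0.0001 F [-0.   0.3 -0.1] gf 0.1 q [ 0.63  0.71  1.67 -0.    0.76  0.49]
```

```bash
for i in 1 2; do python3 -m inch '[{"dx":-0.002,"dy":0,"dz":0,"yaw":0,"grip":-1},{"dx":0,"dy":0,"dz":0,"yaw":0,"grip":-1}]' >/dev/null; python3 -c "from h import *;st()"; done
python3 -c "from h import *
c=shot('wrist');i=c['pixels'];cv2.imwrite('pics/w2.png',cv2.resize(i,(800,600),interpolation=cv2.INTER_CUBIC))"
```

```text
t 9.2 tcp [0.5134 0.3893 0.0351] tray [-0.0029  0.1077] xang 1.709 w -0.0003 F [-0.2  2.2  0.5] gf 0.6 q [0.63 0.71 1.67 0.   0.76 0.49]
t 9.3 tcp [0.5136 0.389  0.0352] tray [-0.0028  0.1074] xang 1.708 w 0.0001 F [-2.9  9.9 -2.3] gf 4.7 q [0.63 0.71 1.67 0.   0.76 0.49]
```

View pics/w2.png

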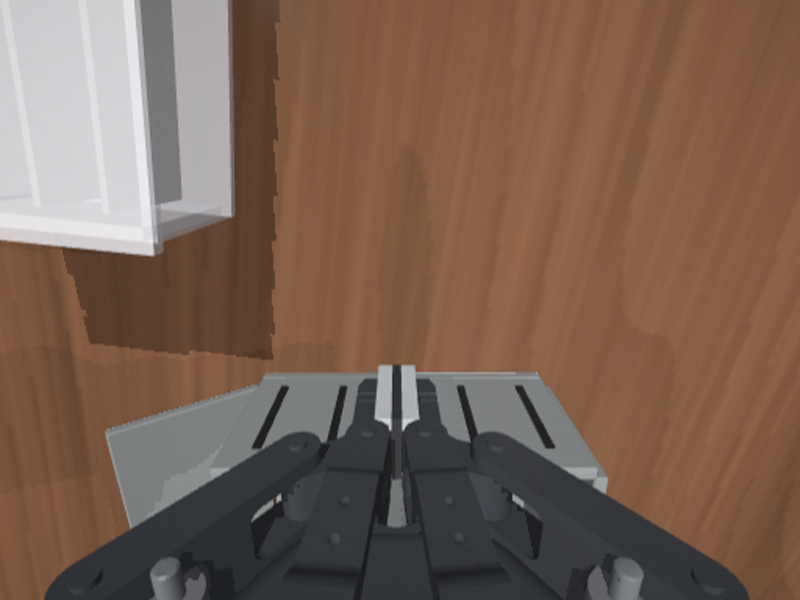

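The left wall stands flush against its stop (top edge at y≈375 px). Right wall next.

```bash
python3 -m inch '[{"dx":0.02,"dy":0,"dz":0,"yaw":0,"grip":-1},{"dx":0,"dy":0,"dz":-0.038,"yaw":0,"grip":-1},{"dx":0,"dy":0,"dz":-0.037,"yaw":0,"grip":-1},{"dx":-0.037,"dy":0,"dz":0,"yaw":0,"grip":-1},{"dx":-0.037,"dy":0,"dz":0,"yaw":0,"grip":-1},{"dx":-0.037,"dy":0,"dz":0,"yaw":0,"grip":-1},{"dx":-0.037,"dy":0,"dz":0,"yaw":0,"grip":-1},{"dx":-0.037,"dy":0,"dz":0,"yaw":0,"grip":-1},{"dx":-0.037,"dy":0,"dz":0,"yaw":0,"grip":-1},{"dx":-0.037,"dy":0,"dz":0,"yaw":0,"grip":-1},{"dx":-0.036,"dy":0,"dz":0,"yaw":0,"grip":-1},{"dx":0,"dy":0,"dz":0.037,"yaw":0,"grip":-1},{"dx":0,"dy":0,"dz":0.037,"yaw":0,"grip":-1},{"dx":0.01,"dy":0,"dz":0,"yaw":0,"grip":-1},{"dx":0.01,"dy":0,"dz":0,"yaw":0,"grip":-1},{"dx":0.01,"dy":0,"dz":0,"yaw":0,"grip":-1},{"dx":0.01,"dy":0,"dz":0,"yaw":0,"grip":-1},{"dx":0.01,"dy":0,"dz":0,"yaw":0,"grip":-1},{"dx":0,"dy":0,"dz":0,"yaw":0,"grip":-1}]' ; python3 -c "from h import *;st()"
```

```text
time: 10.98
tool_pos: [0.5458, 0.1674, 0.0385]
orientation: [2.059, 2.371, 0.005]
wrist_force: [-0.6, -0.2, 0.0]
width: -0.0001
gripper_force: 0.0
t 11.0 tcp [0.5458 0.1674 0.0385] tray [-0.0011 -0.1165] xang 1.711 w -0.0001 F [-0.6 -0.2  0. ] gf 0.0 q [0.28 0.63 1.85 0.   0.66 0.14]
```

```bash
python3 -m inch '[{"dx":0.005,"dy":0,"dz":0,"yaw":0,"grip":-1},{"dx":0.004,"dy":0,"dz":0,"yaw":0,"grip":-1},{"dx":0,"dy":0,"dz":0,"yaw":0,"grip":-1}]' >/dev/null; python3 -c "from h import *;st()"; for i in 1 2; do python3 -m inch '[{"dx":0.002,"dy":0,"dz":0,"yaw":0,"grip":-1},{"dx":0,"dy":0,"dz":0,"yaw":0,"grip":-1}]' >/dev/null; python3 -c "from h import *;st()"; done
```

```text
t 11.2 tcp [0.5438 0.1744 0.0369] tray [-0.0022 -0.1094] xang 1.709 w -0.0 F [-0.8 -0.4 -0.3] gf 0.0 q [0.29 0.63 1.85 0.   0.66 0.15]
t 11.4 tcp [0.5434 0.175  0.0365] tray [-0.0024 -0.1087] xang 1.709 w 0.0002 F [ 0.9 -3.5  3.3] gf 1.7 q [ 0.29  0.63  1.84 -0.    0.67  0.15]
t 11.6 tcp [0.5434 0.1752 0.0365] tray [-0.0024 -0.1084] xang 1.71 w -0.0001 F [  3.2 -14.3   5. ] gf 7.4 q [ 0.29  0.63  1.84 -0.    0.67  0.16]
```

```bash
python3 -m inch '[{"dx":-0.02,"dy":0,"dz":0,"yaw":0,"grip":-1},{"dx":0,"dy":0,"dz":-0.04,"yaw":0,"grip":-1},{"dx":0,"dy":0,"dz":-0.04,"yaw":-0.121,"grip":-1},{"dx":0,"dy":0,"dz":0,"yaw":-0.121,"grip":-1},{"dx":0,"dy":0,"dz":0,"yaw":-0.121,"grip":-1},{"dx":0,"dy":0,"dz":0,"yaw":-0.121,"grip":-1},{"dx":0,"dy":0,"dz":0,"yaw":-0.121,"grip":-1},{"dx":0,"dy":0,"dz":0,"yaw":-0.121,"grip":-1},{"dx":0,"dy":0,"dz":0,"yaw":-0.121,"grip":-1},{"dx":0,"dy":0,"dz":0,"yaw":-0.121,"grip":-1},{"dx":0,"dy":0,"dz":0,"yaw":-0.121,"grip":-1},{"dx":0,"dy":0,"dz":0,"yaw":-0.121,"grip":-1},{"dx":0,"dy":0,"dz":0,"yaw":-0.121,"grip":-1},{"dx":0,"dy":0,"dz":0,"yaw":-0.121,"grip":-1},{"dx":0,"dy":0,"dz":0,"yaw":-0.121,"grip":-1}]' ; python3 -m inch '[{"dx":0.0255,"dy":0.0215,"dz":0,"yaw":0,"grip":-1},{"dx":0.0255,"dy":0.0215,"dz":0,"yaw":0,"grip":-1},{"dx":0.0255,"dy":0.0215,"dz":0,"yaw":0,"grip":-1},{"dx":0.0255,"dy":0.0215,"dz":0,"yaw":0,"grip":-1},{"dx":0.0255,"dy":0.0215,"dz":0,"yaw":0,"grip":-1},{"dx":0.0255,"dy":0.0215,"dz":0,"yaw":0,"grip":-1},{"dx":0,"dy":0,"dz":0.041,"yaw":0,"grip":-1},{"dx":0,"dy":0,"dz":0.041,"yaw":0,"grip":-1},{"dx":0,"dy":0,"dz":0,"yaw":0,"grip":-1},{"dx":-0.01,"dy":0,"dz":0,"yaw":0,"grip":-1},{"dx":-0.01,"dy":0,"dz":0,"yaw":0,"grip":-1},{"dx":-0.01,"dy":0,"dz":0,"yaw":0,"grip":-1},{"dx":-0.01,"dy":0,"dz":0,"yaw":0,"grip":-1},{"dx":-0.01,"dy":0,"dz":-0.002,"yaw":0,"grip":-1},{"dx":-0.01,"dy":0,"dz":-0.002,"yaw":0,"grip":-1},{"dx":-0.01,"dy":0,"dz":-0.002,"yaw":0,"grip":-1},{"dx":0,"dy":0,"dz":0,"yaw":0,"grip":-1}]'; python3 -c "from h import *;st()"
```

```text
time: 12.82
tool_pos: [0.5455, 0.1575, 0.116]
orientation: [0.228, -3.132, -0.0]
wrist_force: [0.2, -1.0, 1.0]
width: -0.0
gripper_force: 0.0
time: 14.23
tool_pos: [0.4502, 0.275, 0.0436]
orientation: [-0.217, 3.127, 0.005]
wrist_force: [1.0, 0.5, -0.6]
width: -0.0001
gripper_force: 0.0
t 14.2 tcp [0.4502 0.275  0.0436] tray [-0.0811  0.0031] xang 3.28 w -0.0001 F [ 1.   0.5 -0.6] gf 0.0 q [ 0.53  0.58  1.95 -0.    0.61 -1.18]
```

```bash
for i in 1 2; do python3 -m inch '[{"dx":-0.002,"dy":0,"dz":0,"yaw":0,"grip":-1},{"dx":0,"dy":0,"dz":0,"yaw":0,"grip":-1}]' >/dev/null; python3 -c "from h import *;st()"; done
python3 -m inch '[{"dx":0.02,"dy":0,"dz":0,"yaw":0,"grip":-1},{"dx":0,"dy":0,"dz":-0.04,"yaw":0,"grip":0.9},{"dx":0,"dy":0,"dz":-0.04,"yaw":0,"grip":0.9},{"dx":0,"dy":0,"dz":-0.04,"yaw":0,"grip":0.9},{"dx":0,"dy":0,"dz":-0.04,"yaw":0,"grip":0.9},{"dx":0,"dy":0,"dz":-0.04,"yaw":0,"grip":0.9},{"dx":0,"dy":0,"dz":0,"yaw":0,"grip":0.9}]'; python3 -c "from h import *;st()
c=shot('scene','s3.png');i=c['pixels'];cv2.imwrite('pics/s3.png',cv2.resize(i,(800,600),interpolation=cv2.INTER_CUBIC))"
```

```text
t 14.4 tcp [0.4492 0.2745 0.0416] tray [-0.0822  0.0027] xang 3.281 w -0.0002 F [-0.2  0.6  0.5] gf 0.0 q [ 0.53  0.58  1.95 -0.    0.61 -1.18]
t 14.6 tcp [0.45   0.2745 0.0405] tray [-0.0814  0.0026] xang 3.282 w -0.0003 F [-0.1  0.1  0.4] gf 0.0 q [ 0.53  0.58  1.94 -0.    0.61 -1.19]
time: 15.15
tool_pos: [0.4333, 0.2738, 0.2479]
orientation: [-0.22, 3.122, 0.009]
wrist_force: [1.3, 1.2, -0.5]
width: 0.0718
gripper_force: 0.0
t 15.2 tcp [0.4333 0.2738 0.2479] tray [-0.0981  0.0042] xang 3.282 w 0.0718 F [ 1.3  1.2 -0.5] gf 0.0 q [ 0.54  0.23  1.87  0.    1.03 -1.17]
```

View pics/s3.png

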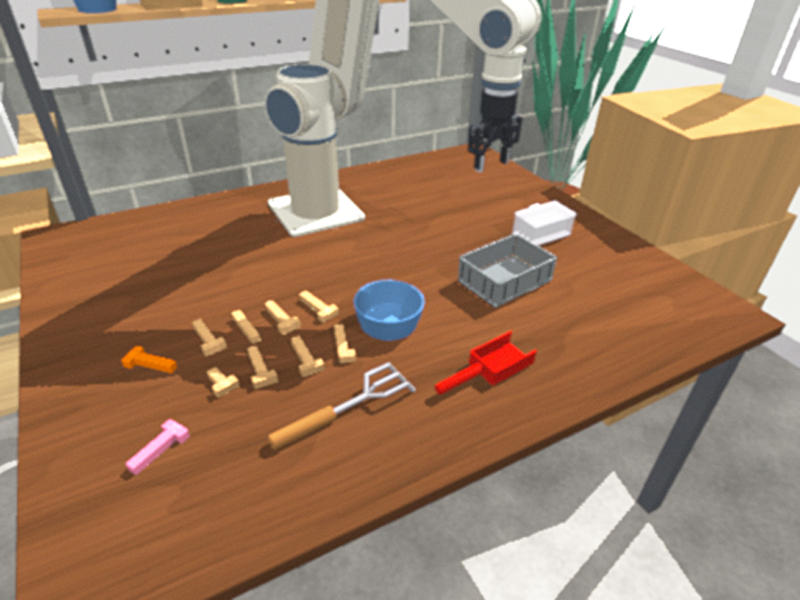

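All four walls stand upright and nothing else has moved. Next, a close look at the markers from two wrist positions.

```bash
python3 -m inch '[{"dx":0,"dy":0,"dz":-0.03,"yaw":0.07,"grip":0.9},{"dx":0,"dy":0,"dz":-0.03,"yaw":0.07,"grip":0.9},{"dx":-0.01,"dy":-0.037,"dz":-0.002,"yaw":0,"grip":0.9},{"dx":-0.01,"dy":-0.037,"dz":-0.002,"yaw":0,"grip":0.9},{"dx":-0.01,"dy":-0.037,"dz":-0.002,"yaw":0,"grip":0.9},{"dx":-0.01,"dy":-0.037,"dz":-0.002,"yaw":0,"grip":0.9},{"dx":-0.01,"dy":-0.037,"dz":-0.002,"yaw":0,"grip":0.9},{"dx":-0.01,"dy":-0.037,"dz":-0.002,"yaw":0,"grip":0.9},{"dx":-0.01,"dy":-0.037,"dz":-0.002,"yaw":0,"grip":0.9},{"dx":-0.01,"dy":-0.037,"dz":-0.002,"yaw":0,"grip":0.9},{"dx":-0.01,"dy":-0.037,"dz":-0.002,"yaw":0,"grip":0.9},{"dx":-0.01,"dy":-0.037,"dz":-0.002,"yaw":0,"grip":0.9},{"dx":-0.01,"dy":-0.037,"dz":-0.002,"yaw":0,"grip":0.9},{"dx":-0.01,"dy":-0.037,"dz":-0.002,"yaw":0,"grip":0.9},{"dx":0,"dy":0,"dz":0,"yaw":0,"grip":0.9},{"dx":0,"dy":0,"dz":0,"yaw":0,"grip":0.9}]'
python3 -c "from h import *
import pickle
st();pickle.dump(shot('wrist'),open('wa.pkl','wb'))"
python3 -m inch '[{"dx":-0.01,"dy":-0.037,"dz":0,"yaw":0,"grip":0.9},{"dx":-0.01,"dy":-0.037,"dz":0,"yaw":0,"grip":0.9},{"dx":0,"dy":-0.037,"dz":0,"yaw":0,"grip":0.9},{"dx":0,"dy":0,"dz":0,"yaw":0,"grip":0.9},{"dx":0,"dy":0,"dz":0,"yaw":0,"grip":0.9}]'
python3 -c "from h import *
import pickle
st();c=shot('wrist');pickle.dump(c,open('wb.pkl','wb'))
cv2.imwrite('pics/wb.png',cv2.resize(c['pixels'],(800,600),interpolation=cv2.INTER_CUBIC))"
```

```text
time: 16.53
tool_pos: [0.5494, -0.174, 0.3222]
orientation: [-0.005, -3.139, -0.002]
wrist_force: [0.6, 0.4, -0.0]
width: 0.0816
gripper_force: 0.0
t 16.5 tcp [ 0.5494 -0.174   0.3222] tray [-0.0442 -0.4553] xang 3.139 w 0.0816 F [ 0.6  0.4 -0. ] gf 0.0 q [-0.33  0.26  1.65  0.    1.24 -1.9 ]
time: 17.0
tool_pos: [0.5694, -0.2833, 0.323]
orientation: [-0.001, -3.14, -0.002]
wrist_force: [0.4, -0.0, 0.6]
width: 0.081
gripper_force: 0.0
t 17.0 tcp [ 0.5694 -0.2833  0.323 ] tray [-0.0393 -0.5662] xang 3.141 w 0.081 F [ 0.4 -0.   0.6] gf 0.0 q [-0.48  0.36  1.51  0.    1.28 -2.05]
```

View pics/wb.png

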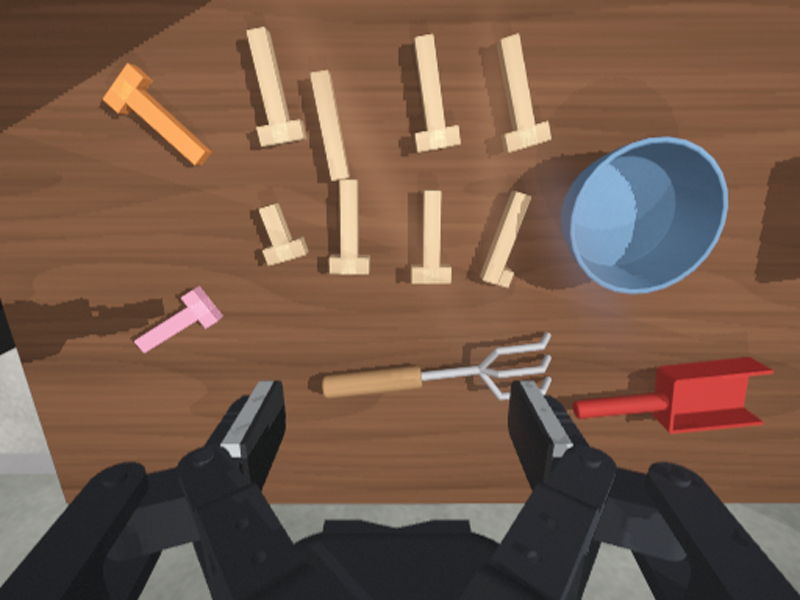

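The picture shows the headless stick knocked against the T below it: stick at (330,125), its end touching the stem at (345,180). The sound T's are at (275,90), (437,95), (525,95), (348,228) and (431,238); the short one at (283,235); the one-arm at (507,240), arm to the right. The pot's rim centre is about (648,216).

```bash
cat > m2.py <<'E'
from h import *
import pickle,sys
def blobs(c):
    h=cv2.cvtColor(c['pixels'],cv2.COLOR_BGR2HSV)
    m=cv2.inRange(h,(14,30,150),(32,130,255)); m[250:]=0
    out=[]
    for k in cv2.findContours(cv2.erode(m,np.ones((2,2))),cv2.RETR_EXTERNAL,cv2.CHAIN_APPROX_NONE)[0]:
        if 150<cv2.contourArea(k)<6000: out.append((k[:,0].astype(float),cv2.contourArea(k)))
    return out
def rep(c,z=.018):
    for k,a in blobs(c):
        W=np.array([onz(c,u,v,z)[:2] for u,v in k]).astype(np.float32)
        (cx,cy),(w,hh),an=cv2.minAreaRect(W); b=cv2.boxPoints(((cx,cy),(w,hh),an))
        e=[b[1]-b[0],b[2]-b[1]]; L=max(e,key=np.linalg.norm); ang=np.arctan2(L[1],L[0]); ang=(ang+np.pi/2)%np.pi-np.pi/2
        print('px',k.mean(0).round(),'area',a,'c',np.round((cx,cy),3),'LxW',np.round(sorted((w,hh)),3),'ang',round(float(ang),3))
if __name__=='__main__':
    for f in('wa.pkl','wb.pkl'): print(f);rep(pickle.load(open(f,'rb')))
    c=pickle.load(open('wb.pkl','rb'));h=cv2.cvtColor(c['pixels'],cv2.COLOR_BGR2HSV)
    m=cv2.inRange(h,(95,80,60),(120,255,255));k=max(cv2.findContours(m,0,1)[0],key=cv2.contourArea)
    print('pot',cv2.boundingRect(k),onz(c,648*.64,216*.64,.06))
    cv2.imwrite('pics/m.png',m)
E
python3 m2.py
```

```text
wa.pkl
px [117. 163.] area 587.5 c [ 0.563 -0.406] LxW [0.05  0.059] ang 0.286
px [260. 167.] area 555.0 c [ 0.572 -0.158] LxW [0.029 0.099] ang -0.287
px [213. 168.] area 683.5 c [ 0.569 -0.241] LxW [0.042 0.1  ] ang -0.036
px [152. 129.] area 1679.0 c [ 0.509 -0.336] LxW [0.046 0.201] ang 0.046
px [206.  78.] area 929.5 c [ 0.429 -0.247] LxW [0.043 0.099] ang 0.172
px [261.  77.] area 861.5 c [ 0.428 -0.163] LxW [0.042 0.099] ang 0.284
px [105.  74.] area 1187.5 c [ 0.423 -0.4  ] LxW [0.049 0.099] ang 0.161
wb.pkl
px [239. 244.] area 545.0 c [ 0.745 -0.311] LxW [0.025 0.117] ang -1.452
px [180. 152.] area 534.0 c [ 0.564 -0.408] LxW [0.046 0.059] ang 0.285
px [325. 155.] area 575.0 c [ 0.572 -0.158] LxW [0.029 0.099] ang -0.284
px [276. 156.] area 678.5 c [ 0.57  -0.244] LxW [0.042 0.098] ang 0.012
px [218. 116.] area 1439.0 c [ 0.509 -0.338] LxW [0.042 0.2  ] ang 0.048
px [277.  64.] area 908.0 c [ 0.429 -0.248] LxW [0.042 0.099] ang 0.175
px [334.  63.] area 911.0 c [ 0.428 -0.163] LxW [0.043 0.099] ang 0.289
px [174.  60.] area 1064.5 c [ 0.423 -0.403] LxW [0.045 0.099] ang 0.161
pot (365, 88, 100, 99) [ 0.53963883 -0.04212102  0.06      ]
```

```bash
cat > m3.py <<'E'
from m2 import *
def poses(c,z=.018):
    for k,a in blobs(c):
        m=np.zeros(c['pixels'].shape[:2],np.uint8);cv2.drawContours(m,[k.astype(np.int32)],-1,255,-1)
        v,u=np.nonzero(m);W=np.array([onz(c,x,y,z)[:2] for x,y in zip(u,v)]);mu=W.mean(0);S=np.cov((W-mu).T);w,V=np.linalg.eigh(S);d=V[:,1];d=d*np.sign(d[0])
        t=(W-mu)@d;n=(W-mu)@np.array([-d[1],d[0]]);ctr=mu+d*(t.max()+t.min())/2
        # stem lateral centre: median n over the tail third
        tail=t<(t.min()+.4*np.ptp(t)); st_=t>t.max()-.4*np.ptp(t)
        print('mid',ctr.round(3),'ang',round(float(np.arctan2(d[1],d[0])),3),'len',round(np.ptp(t),3),'wid',round(np.ptp(n),3),'tailw',np.ptp(n[tail]).round(3),'tail n',np.median(n[tail]).round(3),'headw',np.ptp(n[st_]).round(3))
if __name__=='__main__':
    for f in('wa.pkl','wb.pkl'): print(f);poses(pickle.load(open(f,'rb')))
    c=pickle.load(open('wb.pkl','rb'));k=.64
    for n,a,b in(('headless',(321,72),(338,179)),('T',(348,181),(349,260))):
        A=onz(c,a[0]*k,a[1]*k,.018);B=onz(c,b[0]*k,b[1]*k,.018);print(n,A[:2].round(3),B[:2].round(3),((A+B)/2)[:2].round(3),np.arctan2(B[1]-A[1],B[0]-A[0]))
E
python3 m3.py
```

```text
wa.pkl
mid [ 0.563 -0.406] ang 0.273 len 0.059 wid 0.05 tailw 0.025 tail n -0.0 headw 0.05
mid [ 0.571 -0.163] ang -0.205 len 0.101 wid 0.03 tailw 0.018 tail n 0.001 headw 0.03
mid [ 0.569 -0.243] ang 0.008 len 0.099 wid 0.043 tailw 0.019 tail n -0.0 headw 0.043
mid [ 0.509 -0.338] ang 0.122 len 0.202 wid 0.047 tailw 0.025 tail n -0.001 headw 0.047
mid [ 0.429 -0.247] ang 0.177 len 0.099 wid 0.043 tailw 0.018 tail n -0.0 headw 0.043
mid [ 0.428 -0.163] ang 0.29 len 0.099 wid 0.042 tailw 0.016 tail n 0.0 headw 0.042
mid [ 0.423 -0.4  ] ang 0.166 len 0.099 wid 0.049 tailw 0.024 tail n -0.0 headw 0.049
wb.pkl
mid [ 0.743 -0.311] ang -1.5 len 0.117 wid 0.025 tailw 0.025 tail n 0.0 headw 0.018
mid [ 0.564 -0.408] ang 0.258 len 0.06 wid 0.046 tailw 0.021 tail n -0.0 headw 0.046
mid [ 0.571 -0.163] ang -0.213 len 0.1 wid 0.029 tailw 0.018 tail n 0.001 headw 0.029
mid [ 0.57  -0.244] ang 0.012 len 0.098 wid 0.042 tailw 0.016 tail n 0.0 headw 0.042
mid [ 0.509 -0.34 ] ang 0.121 len 0.201 wid 0.044 tailw 0.02 tail n -0.001 headw 0.044
mid [ 0.429 -0.248] ang 0.178 len 0.099 wid 0.042 tailw 0.017 tail n -0.0 headw 0.042
mid [ 0.428 -0.163] ang 0.291 len 0.099 wid 0.043 tailw 0.017 tail n -0.0 headw 0.043
mid [ 0.423 -0.403] ang 0.163 len 0.099 wid 0.045 tailw 0.02 tail n 0.0 headw 0.045
headless [ 0.41  -0.354] [ 0.508 -0.342] [ 0.459 -0.348] 0.119302013849618
T [ 0.509 -0.332] [ 0.592 -0.334] [ 0.551 -0.333] -0.02438399039495435
```

Both wrist views agree within 2–3 mm when the tops are taken at 18 mm, so that height holds. The last joint would run near its limit on the right, so I'm flipping the tool by half a turn and taking the headless stick first.

```bash
cat > go.py <<'E'
from h import *
import sys
# usage: go.py x y z ang : yaw first, then shift in the final axes
x,y,z,a=map(float,sys.argv[1:5]); s=st(); p=s['tool_pos']; o=s['orientation']
xa=2*np.arctan2(abs(o[1]),o[0]*np.sign(o[1])); d=(xa-a+np.pi)%(2*np.pi)-np.pi
e=np.array([x,y])-p[:2]
print('yaw',round(d,3),'dx',round(e@[np.cos(a),np.sin(a)],4),'dy',round(e@[np.sin(a),-np.cos(a)],4),'dz',round(p[2]-z,4),'q6 end',round(np.arctan2(y,x)-a+1.572,2))
E
python3 -m inch '[{"dx":0,"dy":0,"dz":0,"yaw":0.121,"grip":-0.1},{"dx":0,"dy":0,"dz":0,"yaw":0.121,"grip":-0.1},{"dx":0,"dy":0,"dz":0,"yaw":0.121,"grip":-0.1},{"dx":0,"dy":0,"dz":0,"yaw":0.121,"grip":-0.1},{"dx":0,"dy":0,"dz":0,"yaw":0.121,"grip":-0.1},{"dx":0,"dy":0,"dz":0,"yaw":0.121,"grip":-0.1},{"dx":0,"dy":0,"dz":0,"yaw":0.121,"grip":-0.1},{"dx":0,"dy":0,"dz":0,"yaw":0.121,"grip":-0.1},{"dx":0,"dy":0,"dz":0,"yaw":0.121,"grip":-0.1},{"dx":0,"dy":0,"dz":0,"yaw":0.121,"grip":-0.1},{"dx":0,"dy":0,"dz":0,"yaw":0.121,"grip":-0.1},{"dx":0,"dy":0,"dz":0,"yaw":0.121,"grip":-0.1},{"dx":0,"dy":0,"dz":0,"yaw":0.121,"grip":-0.1},{"dx":0,"dy":0,"dz":0,"yaw":0.121,"grip":-0.1},{"dx":0,"dy":0,"dz":0,"yaw":0.121,"grip":-0.1},{"dx":0,"dy":0,"dz":0,"yaw":0.121,"grip":-0.1},{"dx":0,"dy":0,"dz":0,"yaw":0.121,"grip":-0.1},{"dx":0,"dy":0,"dz":0,"yaw":0.121,"grip":-0.1},{"dx":0,"dy":0,"dz":0,"yaw":0.121,"grip":-0.1},{"dx":0,"dy":0,"dz":0,"yaw":0.121,"grip":-0.1}]' 40 >/dev/null
python3 -m inch '[{"dx":0,"dy":0,"dz":0.03,"yaw":0.121,"grip":-0.1},{"dx":0,"dy":0,"dz":0.03,"yaw":0.121,"grip":-0.1},{"dx":0,"dy":0,"dz":0.03,"yaw":0.121,"grip":-0.1},{"dx":0,"dy":0,"dz":0.03,"yaw":0.121,"grip":-0.1},{"dx":0,"dy":0,"dz":0.03,"yaw":0.121,"grip":-0.1},{"dx":0,"dy":0,"dz":0,"yaw":0,"grip":-0.1}]' >/dev/null
python3 go.py .487 -.3447 .005 .119
```

```text
t 19.2 tcp [ 0.5662 -0.2792  0.1683] tray [-0.0419 -0.5617] xang 0.115 w 0.0387 F [-1.2  1.  -0.3] gf 0.0 q [-0.48  0.51  1.65  0.    0.99  0.98]
yaw -0.004 dx -0.0864 dy 0.0556 dz 0.1633 q6 end 0.84
```

```bash
python3 -m inch '[{"dx":-0.029,"dy":0.0185,"dz":0.02,"yaw":0,"grip":-0.1},{"dx":-0.029,"dy":0.0185,"dz":0.04,"yaw":0,"grip":-0.1},{"dx":-0.029,"dy":0.0185,"dz":0.04,"yaw":0,"grip":-0.1},{"dx":0,"dy":0,"dz":0,"yaw":0,"grip":-0.1},{"dx":0,"dy":0,"dz":0,"yaw":0,"grip":-0.1},{"dx":0,"dy":0,"dz":0,"yaw":0,"grip":-0.1}]' >/dev/null
python3 go.py .487 -.3447 .005 .119
```

```text
t 19.7 tcp [ 0.5027 -0.3393  0.0929] tray [-0.1131 -0.6126] xang 0.119 w 0.0383 F [ 0.3 -0.4  0.4] gf 0.0 q [-0.61  0.58  1.75  0.    0.81  0.84]
yaw 0.0 dx -0.0162 dy 0.0035 dz 0.0879 q6 end 0.84
```

```bash
python3 -m inch '[{"dx":-0.008,"dy":0.002,"dz":0,"yaw":0,"grip":-0.1},{"dx":-0.008,"dy":0.0015,"dz":0,"yaw":0,"grip":-0.1},{"dx":0,"dy":0,"dz":0.022,"yaw":0,"grip":-0.1},{"dx":0,"dy":0,"dz":0.022,"yaw":0,"grip":-0.1},{"dx":0,"dy":0,"dz":0.022,"yaw":0,"grip":-0.1},{"dx":0,"dy":0,"dz":0.022,"yaw":0,"grip":-0.1},{"dx":0,"dy":0,"dz":0,"yaw":0,"grip":-0.1},{"dx":0,"dy":0,"dz":0,"yaw":0,"grip":-0.1}]' 40 
python3 -m inch '[{"dx":0,"dy":0,"dz":0,"yaw":0,"grip":-1},{"dx":0,"dy":0,"dz":0,"yaw":0,"grip":-1},{"dx":0,"dy":0,"dz":0,"yaw":0,"grip":-1},{"dx":0,"dy":0,"dz":0,"yaw":0,"grip":-1},{"dx":0,"dy":0,"dz":0,"yaw":0,"grip":-1}]'
python3 -m inch '[{"dx":0,"dy":0,"dz":-0.025,"yaw":0,"grip":-1},{"dx":0,"dy":0,"dz":-0.03,"yaw":0,"grip":-1},{"dx":0,"dy":0,"dz":-0.03,"yaw":0,"grip":-1},{"dx":0,"dy":0,"dz":-0.03,"yaw":0,"grip":-1},{"dx":0,"dy":0,"dz":0,"yaw":0,"grip":-1}]'; python3 go.py .572 -.06 .045 .119
```

```text
time: 20.38
tool_pos: [0.4853, -0.3445, 0.0032]
orientation: [-3.135, -0.185, 0.002]
wrist_force: [0.8, 0.2, 0.1]
width: 0.0382
gripper_force: 0.0
time: 20.8
tool_pos: [0.4869, -0.3457, 0.0051]
orientation: [3.134, 0.184, 0.004]
wrist_force: [-0.0, 0.3, 7.4]
width: 0.017
gripper_force: 40.2
time: 21.22
tool_pos: [0.4888, -0.3472, 0.1248]
orientation: [3.129, 0.183, 0.013]
wrist_force: [1.1, -1.3, 0.4]
width: 0.0165
gripper_force: 39.3
t 21.2 tcp [ 0.4888 -0.3472  0.1248] tray [-0.1278 -0.6186] xang 0.117 w 0.0165 F [ 1.1 -1.3  0.4] gf 39.3 q [-0.64  0.52  1.76  0.    0.85  0.82]
yaw -0.002 dx 0.1167 dy -0.2753 dz 0.0798 q6 end 1.35
```

```bash
python3 -m inch '[{"dx":0.014,"dy":-0.034,"dz":0,"yaw":0,"grip":-1},{"dx":0.014,"dy":-0.034,"dz":0,"yaw":0,"grip":-1},{"dx":0.014,"dy":-0.034,"dz":0,"yaw":0,"grip":-1},{"dx":0.014,"dy":-0.034,"dz":0,"yaw":0,"grip":-1},{"dx":0.014,"dy":-0.034,"dz":0,"yaw":0,"grip":-1},{"dx":0.014,"dy":-0.034,"dz":0,"yaw":0,"grip":-1},{"dx":0.014,"dy":-0.034,"dz":0,"yaw":0,"grip":-1},{"dx":0.014,"dy":-0.034,"dz":0,"yaw":0,"grip":-1},{"dx":0,"dy":0,"dz":0,"yaw":0,"grip":-1},{"dx":0,"dy":0,"dz":0,"yaw":0,"grip":-1},{"dx":0,"dy":0,"dz":0,"yaw":0,"grip":-1}]'; python3 go.py .568 -.059 .045 .119
python3 -c "from h import *
c=shot('scene');cv2.imwrite('pics/s4.png',cv2.resize(c['pixels'][150:310,100:340],(768,512),interpolation=cv2.INTER_CUBIC))"
```

```text
time: 22.13
tool_pos: [0.5651, -0.0617, 0.1184]
orientation: [3.136, 0.185, 0.0]
wrist_force: [0.1, -0.8, -0.6]
width: 0.017
gripper_force: 39.3
t 22.1 tcp [ 0.5651 -0.0617  0.1184] tray [-0.0133 -0.3461] xang 0.118 w 0.017 F [ 0.1 -0.8 -0.6] gf 39.3 q [-0.13  0.5   1.83 -0.    0.82  1.32]
yaw -0.001 dx 0.0032 dy -0.0023 dz 0.0734 q6 end 1.35
```

View pics/s4.png

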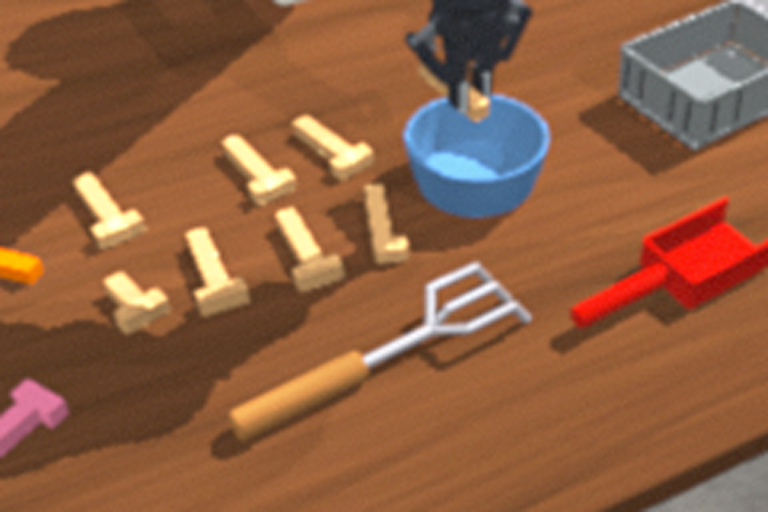

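The scene crop shows the stick held level over the pot at (450,90). Releasing it, then on to the one-arm marker.

```bash
python3 -m inch '[{"dx":0.003,"dy":-0.002,"dz":0.025,"yaw":0,"grip":-1},{"dx":0,"dy":0,"dz":0.025,"yaw":0,"grip":-1},{"dx":0,"dy":0,"dz":0.023,"yaw":0,"grip":-1},{"dx":0,"dy":0,"dz":0,"yaw":0,"grip":-1},{"dx":0,"dy":0,"dz":0,"yaw":0,"grip":-0.15},{"dx":0,"dy":0,"dz":0,"yaw":0,"grip":-0.15},{"dx":0,"dy":0,"dz":0,"yaw":0,"grip":-0.15},{"dx":0,"dy":0,"dz":0,"yaw":0,"grip":-0.15},{"dx":0,"dy":0,"dz":-0.03,"yaw":0,"grip":-0.15},{"dx":0,"dy":0,"dz":-0.03,"yaw":0,"grip":-0.15},{"dx":0,"dy":0,"dz":-0.03,"yaw":0.109,"grip":-0.15},{"dx":0,"dy":0,"dz":0,"yaw":0.109,"grip":-0.15},{"dx":0,"dy":0,"dz":0,"yaw":0.109,"grip":-0.15},{"dx":0,"dy":0,"dz":0,"yaw":0,"grip":-0.15}]'; python3 go.py .589 -.167 .008 -.209
```

```text
time: 23.35
tool_pos: [0.5687, -0.0595, 0.137]
orientation: [3.124, -0.335, 0.005]
wrist_force: [0.2, 0.4, -0.5]
width: 0.0361
gripper_force: 0.0
t 23.4 tcp [ 0.5687 -0.0595  0.137 ] tray [-0.0095 -0.3444] xang 6.069 w 0.0361 F [ 0.2  0.4 -0.5] gf 0.0 q [-0.13  0.47  1.81 -0.    0.85  1.66]
yaw -0.005 dx 0.0422 dy 0.101 dz 0.129 q6 end 1.5
```

```bash
python3 -m inch '[{"dx":0.0105,"dy":0.025,"dz":0,"yaw":0,"grip":-0.15},{"dx":0.0105,"dy":0.025,"dz":0,"yaw":0,"grip":-0.15},{"dx":0.0105,"dy":0.025,"dz":0,"yaw":0,"grip":-0.15},{"dx":0.0105,"dy":0.025,"dz":0,"yaw":0,"grip":-0.15},{"dx":0,"dy":0,"dz":0,"yaw":0,"grip":-0.15},{"dx":0,"dy":0,"dz":0.03,"yaw":0,"grip":-0.15},{"dx":0,"dy":0,"dz":0.03,"yaw":0,"grip":-0.15},{"dx":0,"dy":0,"dz":0.03,"yaw":0,"grip":-0.15},{"dx":0,"dy":0,"dz":0,"yaw":0,"grip":-0.15},{"dx":0,"dy":0,"dz":0,"yaw":0,"grip":-0.15}]'; python3 go.py .589 -.167 .008 -.209
```

```text
time: 24.18
tool_pos: [0.5868, -0.1652, 0.0441]
orientation: [-3.124, 0.326, 0.006]
wrist_force: [-0.0, 0.5, 0.8]
width: 0.0362
gripper_force: 0.0
t 24.2 tcp [ 0.5868 -0.1652  0.0441] tray [-0.0059 -0.4517] xang 6.075 w 0.0362 F [-0.   0.5  0.8] gf 0.0 q [-0.29  0.66  1.75  0.    0.74  1.48]
yaw 0.001 dx 0.0025 dy 0.0013 dz 0.0361 q6 end 1.5
```

```bash
python3 -m inch '[{"dx":0.0025,"dy":0.001,"dz":0.018,"yaw":0,"grip":-0.15},{"dx":0,"dy":0,"dz":0.018,"yaw":0,"grip":-0.15},{"dx":0,"dy":0,"dz":0,"yaw":0,"grip":-0.15},{"dx":0,"dy":0,"dz":0,"yaw":0,"grip":-1},{"dx":0,"dy":0,"dz":0,"yaw":0,"grip":-1},{"dx":0,"dy":0,"dz":0,"yaw":0,"grip":-1},{"dx":0,"dy":0,"dz":0,"yaw":0,"grip":-1},{"dx":0,"dy":0,"dz":-0.025,"yaw":0,"grip":-1},{"dx":0,"dy":0,"dz":-0.03,"yaw":0,"grip":-1},{"dx":0,"dy":0,"dz":-0.03,"yaw":0,"grip":-1},{"dx":0,"dy":0,"dz":-0.03,"yaw":0,"grip":-1},{"dx":0,"dy":0,"dz":0,"yaw":0,"grip":-1}]'
python3 -m inch '[{"dx":-0.0149,"dy":-0.033,"dz":0,"yaw":0,"grip":-1},{"dx":-0.0149,"dy":-0.033,"dz":0,"yaw":0,"grip":-1},{"dx":-0.0149,"dy":-0.033,"dz":0,"yaw":0,"grip":-1},{"dx":-0.0149,"dy":-0.033,"dz":0,"yaw":0,"grip":-1},{"dx":0,"dy":0,"dz":0,"yaw":0,"grip":-1},{"dx":0,"dy":0,"dz":0,"yaw":0,"grip":-1}]' ; python3 go.py .5576 -.026 .055 -.209
```

```text
time: 25.18
tool_pos: [0.5943, -0.1686, 0.1311]
orientation: [3.122, -0.329, 0.017]
wrist_force: [1.4, -0.8, -0.5]
width: 0.0166
gripper_force: 40.6
time: 25.68
tool_pos: [0.5594, -0.0242, 0.1247]
orientation: [3.125, -0.324, 0.001]
wrist_force: [0.2, -0.3, 0.1]
width: 0.0163
gripper_force: 40.6
t 25.7 tcp [ 0.5594 -0.0242  0.1247] tray [-0.0139 -0.3082] xang 6.076 w 0.0163 F [ 0.2 -0.3  0.1] gf 40.6 q [-0.06  0.48  1.85 -0.    0.82  1.71]
yaw 0.002 dx -0.0013 dy 0.0021 dz 0.0697 q6 end 1.73
```

```bash
python3 -m inch '[{"dx":-0.001,"dy":0.002,"dz":0.025,"yaw":0,"grip":-1},{"dx":0,"dy":0,"dz":0.025,"yaw":0,"grip":-1},{"dx":0,"dy":0,"dz":0.02,"yaw":0,"grip":-1},{"dx":0,"dy":0,"dz":0,"yaw":0,"grip":-1},{"dx":0,"dy":0,"dz":0,"yaw":0,"grip":-0.15},{"dx":0,"dy":0,"dz":0,"yaw":0,"grip":-0.15},{"dx":0,"dy":0,"dz":0,"yaw":0,"grip":-0.15},{"dx":0,"dy":0,"dz":0,"yaw":0,"grip":-0.15},{"dx":0,"dy":0,"dz":-0.03,"yaw":0,"grip":-0.15},{"dx":0,"dy":0,"dz":-0.03,"yaw":0,"grip":-0.15},{"dx":0,"dy":0,"dz":-0.03,"yaw":-0.119,"grip":-0.15},{"dx":0,"dy":0,"dz":0,"yaw":-0.119,"grip":-0.15},{"dx":0,"dy":0,"dz":0,"yaw":-0.119,"grip":-0.15},{"dx":0,"dy":0,"dz":0,"yaw":-0.119,"grip":-0.15},{"dx":0,"dy":0,"dz":0,"yaw":0,"grip":-0.15}]' | head -2
python3 -m inch '[{"dx":-0.0097,"dy":0.0335,"dz":0,"yaw":0,"grip":-0.15},{"dx":-0.0097,"dy":0.0335,"dz":0,"yaw":0,"grip":-0.15},{"dx":-0.0097,"dy":0.0335,"dz":0,"yaw":0,"grip":-0.15},{"dx":-0.0097,"dy":0.0335,"dz":0,"yaw":0,"grip":-0.15},{"dx":-0.0097,"dy":0.0335,"dz":0,"yaw":0,"grip":-0.15},{"dx":-0.0097,"dy":0.0335,"dz":0,"yaw":0,"grip":-0.15},{"dx":-0.0097,"dy":0.0335,"dz":0,"yaw":0,"grip":-0.15},{"dx":-0.0097,"dy":0.0335,"dz":0,"yaw":0,"grip":-0.15},{"dx":-0.0097,"dy":0.0335,"dz":0,"yaw":0,"grip":-0.15},{"dx":-0.0097,"dy":0.0335,"dz":0,"yaw":0,"grip":-0.15},{"dx":-0.0097,"dy":0.0335,"dz":0,"yaw":0,"grip":-0.15},{"dx":0,"dy":0,"dz":0,"yaw":0,"grip":-0.15},{"dx":0,"dy":0,"dz":0,"yaw":0,"grip":-0.15}]'|head -2 ; python3 go.py .552 -.410 .008 .266
```

```text
time: 26.93
tool_pos: [0.5588, -0.0277, 0.1455]
time: 28.02
tool_pos: [0.5517, -0.4131, 0.1443]
t 28.0 tcp [ 0.5517 -0.4131  0.1443] tray [-0.0746 -0.6924] xang 0.26 w 0.0363 F [-0.5  1.3 -0.8] gf 0.0 q [-0.66  0.61  1.53  0.    1.    0.65]
yaw -0.006 dx 0.0012 dy -0.0029 dz 0.1363 q6 end 0.67
```

```bash
python3 -m inch '[{"dx":0.001,"dy":-0.003,"dz":0.034,"yaw":0,"grip":-0.15},{"dx":0,"dy":0,"dz":0.034,"yaw":0,"grip":-0.15},{"dx":0,"dy":0,"dz":0.034,"yaw":0,"grip":-0.15},{"dx":0,"dy":0,"dz":0.034,"yaw":0,"grip":-0.15},{"dx":0,"dy":0,"dz":0,"yaw":0,"grip":-0.15},{"dx":0,"dy":0,"dz":0,"yaw":0,"grip":-1},{"dx":0,"dy":0,"dz":0,"yaw":0,"grip":-1},{"dx":0,"dy":0,"dz":0,"yaw":0,"grip":-1},{"dx":0,"dy":0,"dz":0,"yaw":0,"grip":-1},{"dx":0,"dy":0,"dz":-0.03,"yaw":0,"grip":-1},{"dx":0,"dy":0,"dz":-0.03,"yaw":0,"grip":-1},{"dx":0,"dy":0,"dz":-0.03,"yaw":0,"grip":-1},{"dx":0,"dy":0,"dz":-0.03,"yaw":0,"grip":-1},{"dx":0,"dy":0,"dz":0,"yaw":0,"grip":-1}]'
python3 -m inch '[{"dx":0.0073,"dy":-0.0358,"dz":0,"yaw":0,"grip":-1},{"dx":0.0073,"dy":-0.0358,"dz":0,"yaw":0,"grip":-1},{"dx":0.0073,"dy":-0.0358,"dz":0,"yaw":0,"grip":-1},{"dx":0.0073,"dy":-0.0358,"dz":0,"yaw":0,"grip":-1},{"dx":0.0073,"dy":-0.0358,"dz":0,"yaw":0,"grip":-1},{"dx":0.0073,"dy":-0.0358,"dz":0,"yaw":0,"grip":-1},{"dx":0.0073,"dy":-0.0358,"dz":0,"yaw":0,"grip":-1},{"dx":0.0073,"dy":-0.0358,"dz":0,"yaw":0,"grip":-1},{"dx":0.0073,"dy":-0.0358,"dz":0,"yaw":0,"grip":-1},{"dx":0.0073,"dy":-0.0358,"dz":0,"yaw":0,"grip":-1},{"dx":0,"dy":0,"dz":0,"yaw":0,"grip":-1},{"dx":0,"dy":0,"dz":0,"yaw":0,"grip":-1}]' ; python3 go.py .528 -.045 .065 .266
```

```text
time: 29.18
tool_pos: [0.556, -0.4109, 0.1371]
orientation: [3.105, 0.415, 0.014]
wrist_force: [0.6, -0.2, 0.5]
width: 0.0166
gripper_force: 43.3
time: 30.18
tool_pos: [0.529, -0.0417, 0.1293]
orientation: [3.113, 0.422, 0.003]
wrist_force: [-0.3, 0.4, -1.0]
width: 0.0165
gripper_force: 43.3
t 30.2 tcp [ 0.529  -0.0417  0.1293] tray [-0.0463 -0.3214] xang 0.269 w 0.0165 F [-0.3  0.4 -1. ] gf 43.3 q [-0.1   0.43  1.91 -0.    0.8   1.2 ]
yaw 0.003 dx -0.0019 dy 0.0029 dz 0.0643 q6 end 1.22
```

```bash
python3 -m inch '[{"dx":-0.002,"dy":0.003,"dz":0.022,"yaw":0,"grip":-1},{"dx":0,"dy":0,"dz":0.022,"yaw":0,"grip":-1},{"dx":0,"dy":0,"dz":0.02,"yaw":0,"grip":-1},{"dx":0,"dy":0,"dz":0,"yaw":0,"grip":-1},{"dx":0,"dy":0,"dz":0,"yaw":0,"grip":-0.15},{"dx":0,"dy":0,"dz":0,"yaw":0,"grip":-0.15},{"dx":0,"dy":0,"dz":0,"yaw":0,"grip":-0.15},{"dx":0,"dy":0,"dz":0,"yaw":0,"grip":-0.15},{"dx":0,"dy":0,"dz":-0.03,"yaw":0.116,"grip":-0.15},{"dx":-0.014,"dy":0.02,"dz":-0.024,"yaw":0,"grip":-0.15},{"dx":-0.014,"dy":0.02,"dz":-0.024,"yaw":0,"grip":-0.15},{"dx":-0.014,"dy":0.02,"dz":-0.024,"yaw":0,"grip":-0.15},{"dx":-0.014,"dy":0.02,"dz":-0.024,"yaw":0,"grip":-0.15},{"dx":-0.014,"dy":0.02,"dz":-0.024,"yaw":0,"grip":-0.15},{"dx":-0.014,"dy":0.02,"dz":-0.024,"yaw":0,"grip":-0.15},{"dx":-0.014,"dy":0.02,"dz":-0.024,"yaw":0,"grip":-0.15},{"dx":-0.014,"dy":0.02,"dz":-0.024,"yaw":0,"grip":-0.15},{"dx":0,"dy":0,"dz":0,"yaw":0,"grip":-0.15},{"dx":0,"dy":0,"dz":0,"yaw":0,"grip":-0.15}]' |head -2
python3 - <<'E'
from m3 import *
c=shot('wrist');cv2.imwrite('pics/w5.png',cv2.resize(c['pixels'],(800,600),interpolation=cv2.INTER_CUBIC));st()
poses(c)
E
```

```text
time: 31.77
tool_pos: [0.441, -0.2231, 0.2884]
t 31.8 tcp [ 0.4406 -0.2221  0.287 ] tray [-0.1586 -0.488 ] xang 0.149 w 0.0361 F [-0.1  0.2 -0.2] gf 0.0 q [-0.49  0.16  1.86  0.    1.12  0.93]
mid [ 0.422 -0.402] ang 0.167 len 0.1 wid 0.048 tailw 0.023 tail n 0.0 headw 0.048
mid [ 0.428 -0.249] ang 0.171 len 0.099 wid 0.043 tailw 0.016 tail n 0.0 headw 0.043
mid [ 0.427 -0.165] ang 0.289 len 0.099 wid 0.043 tailw 0.017 tail n -0.0 headw 0.043
mid [ 0.557 -0.332] ang -0.029 len 0.099 wid 0.046 tailw 0.021 tail n -0.0 headw 0.046
mid [ 0.568 -0.245] ang 0.007 len 0.099 wid 0.043 tailw 0.018 tail n -0.0 headw 0.043
mid [ 0.542 -0.04 ] ang 0.221 len 0.107 wid 0.081 tailw 0.074 tail n -0.001 headw 0.069
```

View pics/w5.png

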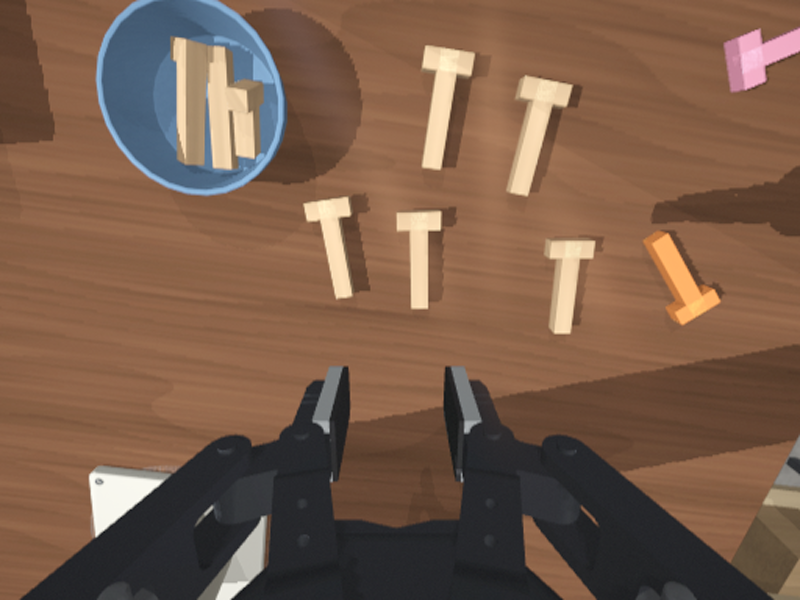

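The picture shows all three spoilt markers in the pot at (220,100). The five sound T's are unmoved at (448,105), (540,135), (332,245), (419,258) and (568,285). Picking the T at (419,258).

```bash
python3 -m inch '[{"dx":0,"dy":0,"dz":0,"yaw":-0.022,"grip":-0.15},{"dx":-0.012,"dy":0.0243,"dz":0,"yaw":0,"grip":-0.15},{"dx":0,"dy":0,"dz":0.035,"yaw":0,"grip":-0.15},{"dx":0,"dy":0,"dz":0.035,"yaw":0,"grip":-0.15},{"dx":0,"dy":0,"dz":0.035,"yaw":0,"grip":-0.15},{"dx":0,"dy":0,"dz":0.035,"yaw":0,"grip":-0.15},{"dx":0,"dy":0,"dz":0.035,"yaw":0,"grip":-0.15},{"dx":0,"dy":0,"dz":0.035,"yaw":0,"grip":-0.15},{"dx":0,"dy":0,"dz":0.035,"yaw":0,"grip":-0.15},{"dx":0,"dy":0,"dz":0,"yaw":0,"grip":-0.15},{"dx":0,"dy":0,"dz":0,"yaw":0,"grip":-0.15}]' |head -2; python3 go.py .433 -.248 .008 .171
```

```text
time: 32.73
tool_pos: [0.4313, -0.2459, 0.0391]
t 32.7 tcp [ 0.4313 -0.2459  0.0391] tray [-0.171  -0.5103] xang 0.174 w 0.0362 F [-0.5 -0.6  0.6] gf 0.0 q [-0.54  0.56  2.01  0.    0.58  0.85]
yaw 0.003 dx 0.0013 dy 0.0023 dz 0.0311 q6 end 0.88
```

```bash
python3 -m inch '[{"dx":0.001,"dy":0.002,"dz":0.016,"yaw":0,"grip":-0.15},{"dx":0,"dy":0,"dz":0.015,"yaw":0,"grip":-0.15},{"dx":0,"dy":0,"dz":0,"yaw":0,"grip":-0.15},{"dx":0,"dy":0,"dz":0,"yaw":0,"grip":-1},{"dx":0,"dy":0,"dz":0,"yaw":0,"grip":-1},{"dx":0,"dy":0,"dz":0,"yaw":0,"grip":-1},{"dx":0,"dy":0,"dz":0,"yaw":0,"grip":-1},{"dx":0,"dy":0,"dz":-0.025,"yaw":0,"grip":-1},{"dx":0,"dy":0,"dz":-0.03,"yaw":0,"grip":-1},{"dx":0,"dy":0,"dz":-0.035,"yaw":0,"grip":-1},{"dx":0,"dy":0,"dz":-0.035,"yaw":0,"grip":-1},{"dx":0,"dy":0,"dz":0,"yaw":0.034,"grip":-1}]' 50
python3 -m inch '[{"dx":0.0106,"dy":-0.035,"dz":0,"yaw":0,"grip":-1},{"dx":0.0106,"dy":-0.035,"dz":0,"yaw":0,"grip":-1},{"dx":0.0106,"dy":-0.035,"dz":0,"yaw":0,"grip":-1},{"dx":0.0106,"dy":-0.035,"dz":0,"yaw":0,"grip":-1},{"dx":0.0106,"dy":-0.035,"dz":0,"yaw":0,"grip":-1},{"dx":0.0106,"dy":-0.035,"dz":0,"yaw":0,"grip":-1},{"dx":0.0106,"dy":-0.035,"dz":0,"yaw":0,"grip":-1},{"dx":0.0106,"dy":-0.035,"dz":0,"yaw":0,"grip":-1},{"dx":0.0106,"dy":-0.035,"dz":0,"yaw":0,"grip":-1},{"dx":0.0106,"dy":-0.035,"dz":0,"yaw":0,"grip":-1},{"dx":0.0106,"dy":-0.035,"dz":0,"yaw":0,"grip":-1},{"dx":0.0106,"dy":-0.035,"dz":0,"yaw":0,"grip":-1},{"dx":0.0106,"dy":-0.035,"dz":0,"yaw":0,"grip":-1},{"dx":0.0106,"dy":-0.035,"dz":0,"yaw":0,"grip":-1},{"dx":0.0106,"dy":-0.035,"dz":0,"yaw":0,"grip":-1},{"dx":0.0106,"dy":-0.035,"dz":0,"yaw":0,"grip":-1},{"dx":0,"dy":0,"dz":0,"yaw":0,"grip":-1},{"dx":0,"dy":0,"dz":0,"yaw":0,"grip":-1}]'
python3 go.py .5246 .3296 .02 .137
```

```text
time: 33.73
tool_pos: [0.4379, -0.2518, 0.1425]
orientation: [3.127, 0.216, 0.015]
wrist_force: [1.4, 0.1, -0.1]
width: 0.0162
gripper_force: 49.1
time: 35.23
tool_pos: [0.5255, 0.3304, 0.1364]
orientation: [-3.133, -0.221, -0.003]
wrist_force: [-0.5, -0.8, -0.1]
width: 0.0161
gripper_force: 49.1
t 35.2 tcp [0.5255 0.3304 0.1364] tray [0.001  0.0477] xang 0.141 w 0.0161 F [-0.5 -0.8 -0.1] gf 49.1 q [ 0.54  0.53  1.7  -0.    0.9   1.97]
yaw 0.004 dx -0.001 dy 0.0007 dz 0.1164 q6 end 2.0
```

```bash
python3 -m inch '[{"dx":0,"dy":0,"dz":0.03,"yaw":0,"grip":-1},{"dx":0,"dy":0,"dz":0.03,"yaw":0,"grip":-1},{"dx":0,"dy":0,"dz":0.025,"yaw":0,"grip":-1},{"dx":0,"dy":0,"dz":0.015,"yaw":0,"grip":-1},{"dx":0,"dy":0,"dz":0.014,"yaw":0,"grip":-1},{"dx":0,"dy":0,"dz":0,"yaw":0,"grip":-1},{"dx":0,"dy":0,"dz":0,"yaw":0,"grip":-1}]'
python3 -m inch '[{"dx":0,"dy":0,"dz":0,"yaw":0,"grip":-0.3},{"dx":0,"dy":0,"dz":0,"yaw":0,"grip":-0.3},{"dx":0,"dy":0,"dz":0,"yaw":0,"grip":-0.3},{"dx":0,"dy":0,"dz":0,"yaw":0,"grip":-0.3}]'
python3 -m inch '[{"dx":0,"dy":0,"dz":-0.025,"yaw":0,"grip":-0.3},{"dx":0,"dy":0,"dz":-0.03,"yaw":0,"grip":-0.3},{"dx":0,"dy":0,"dz":-0.035,"yaw":0,"grip":-0.2},{"dx":0,"dy":0,"dz":-0.03,"yaw":0,"grip":-0.15},{"dx":0,"dy":0,"dz":0,"yaw":0,"grip":-0.15}]'
python3 go.py .432 -.1636 .04 .289
python3 -c "from h import *
c=shot('wrist');cv2.imwrite('pics/w6.png',cv2.resize(c['pixels'],(640,480)))"
```

```text
time: 35.82
tool_pos: [0.5254, 0.3276, 0.0214]
orientation: [3.134, 0.215, -0.001]
wrist_force: [0.3, -0.1, 0.1]
width: 0.0158
gripper_force: 49.2
time: 36.15
tool_pos: [0.5258, 0.3286, 0.0221]
orientation: [-3.134, -0.216, -0.002]
wrist_force: [-1.2, 0.1, 0.1]
width: 0.03
gripper_force: 0.0
time: 36.57
tool_pos: [0.5288, 0.3305, 0.148]
orientation: [-3.129, -0.216, -0.015]
wrist_force: [0.2, 0.7, 0.0]
width: 0.0361
gripper_force: 0.0
t 36.6 tcp [0.5288 0.3305 0.148 ] tray [0.0043 0.0474] xang 0.138 w 0.0361 F [0.2 0.7 0. ] gf 0.0 q [ 0.54  0.52  1.7  -0.    0.92  1.97]
yaw -0.151 dx -0.2336 dy 0.446 dz 0.108 q6 end 0.92
```

View pics/w6.png

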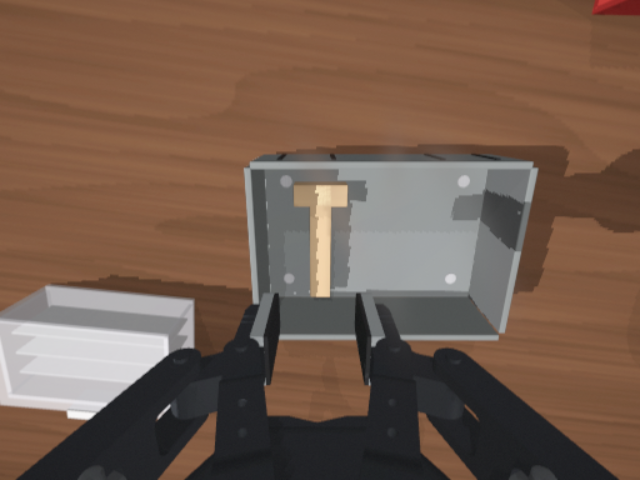

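The first T lies flat in the tray (head at 320,195) and the walls are upright. On to the T at (.427,-.165).

```bash
python3 -m inch '[{"dx":0,"dy":0,"dz":0,"yaw":-0.0755,"grip":-0.15},{"dx":0,"dy":0,"dz":0,"yaw":-0.0755,"grip":-0.15},{"dx":-0.0166,"dy":0.0318,"dz":0,"yaw":0,"grip":-0.15},{"dx":-0.0166,"dy":0.0318,"dz":0,"yaw":0,"grip":-0.15},{"dx":-0.0166,"dy":0.0318,"dz":0,"yaw":0,"grip":-0.15},{"dx":-0.0166,"dy":0.0318,"dz":0,"yaw":0,"grip":-0.15},{"dx":-0.0166,"dy":0.0318,"dz":0,"yaw":0,"grip":-0.15},{"dx":-0.0166,"dy":0.0318,"dz":0,"yaw":0,"grip":-0.15},{"dx":-0.0166,"dy":0.0318,"dz":0,"yaw":0,"grip":-0.15},{"dx":-0.0166,"dy":0.0318,"dz":0,"yaw":0,"grip":-0.15},{"dx":-0.0166,"dy":0.0318,"dz":0,"yaw":0,"grip":-0.15},{"dx":-0.0166,"dy":0.0318,"dz":0,"yaw":0,"grip":-0.15},{"dx":-0.0166,"dy":0.0318,"dz":0,"yaw":0,"grip":-0.15},{"dx":-0.0166,"dy":0.0318,"dz":0,"yaw":0,"grip":-0.15},{"dx":-0.0166,"dy":0.0318,"dz":0,"yaw":0,"grip":-0.15},{"dx":-0.0166,"dy":0.0318,"dz":0,"yaw":0,"grip":-0.15},{"dx":0,"dy":0,"dz":0.035,"yaw":0,"grip":-0.15},{"dx":0,"dy":0,"dz":0.035,"yaw":0,"grip":-0.15},{"dx":0,"dy":0,"dz":0,"yaw":0,"grip":-0.15},{"dx":0,"dy":0,"dz":0,"yaw":0,"grip":-0.15}]' |head -2
python3 go.py .432 -.1636 .008 .289
python3 - <<'E'
from m3 import *
poses(shot('top'),.018)
E
```

```text
time: 38.28
tool_pos: [0.4272, -0.1638, 0.0695]
t 38.3 tcp [ 0.4272 -0.1638  0.0695] tray [-0.1638 -0.4284] xang 0.288 w 0.0364 F [0.2 0.2 1. ] gf 0.0 q [-0.39  0.46  2.08  0.    0.6   0.89]
yaw -0.001 dx 0.0046 dy 0.0012 dz 0.0615 q6 end 0.92
mid [0.509 0.85 ] ang 0.93 len 0.24 wid 0.153 tailw 0.147 tail n 0.005 headw 0.095
mid [ 0.54  -0.036] ang 0.083 len 0.097 wid 0.041 tailw 0.041 tail n 0.006 headw 0.037
```

```bash
python3 -m inch '[{"dx":0.0045,"dy":0.001,"dz":0.02,"yaw":0,"grip":-0.15},{"dx":0,"dy":0,"dz":0.02,"yaw":0,"grip":-0.15},{"dx":0,"dy":0,"dz":0.021,"yaw":0,"grip":-0.15},{"dx":0,"dy":0,"dz":0,"yaw":0,"grip":-0.15},{"dx":0,"dy":0,"dz":0,"yaw":0,"grip":-1},{"dx":0,"dy":0,"dz":0,"yaw":0,"grip":-1},{"dx":0,"dy":0,"dz":0,"yaw":0,"grip":-1},{"dx":0,"dy":0,"dz":0,"yaw":0,"grip":-1},{"dx":0,"dy":0,"dz":-0.025,"yaw":0,"grip":-1},{"dx":0,"dy":0,"dz":-0.03,"yaw":0,"grip":-1},{"dx":0,"dy":0,"dz":-0.035,"yaw":0,"grip":-1},{"dx":0,"dy":0,"dz":-0.035,"yaw":0,"grip":-1},{"dx":0,"dy":0,"dz":0,"yaw":0.076,"grip":-1},{"dx":0,"dy":0,"dz":0,"yaw":0.076,"grip":-1},{"dx":0,"dy":0,"dz":0,"yaw":0,"grip":-1}]' 50
python3 -m inch '[{"dx":0.0122,"dy":-0.033,"dz":0,"yaw":0,"grip":-1},{"dx":0.0122,"dy":-0.033,"dz":0,"yaw":0,"grip":-1},{"dx":0.0122,"dy":-0.033,"dz":0,"yaw":0,"grip":-1},{"dx":0.0122,"dy":-0.033,"dz":0,"yaw":0,"grip":-1},{"dx":0.0122,"dy":-0.033,"dz":0,"yaw":0,"grip":-1},{"dx":0.0122,"dy":-0.033,"dz":0,"yaw":0,"grip":-1},{"dx":0.0122,"dy":-0.033,"dz":0,"yaw":0,"grip":-1},{"dx":0.0122,"dy":-0.033,"dz":0,"yaw":0,"grip":-1},{"dx":0.0122,"dy":-0.033,"dz":0,"yaw":0,"grip":-1},{"dx":0.0122,"dy":-0.033,"dz":0,"yaw":0,"grip":-1},{"dx":0.0122,"dy":-0.033,"dz":0,"yaw":0,"grip":-1},{"dx":0.0122,"dy":-0.033,"dz":0,"yaw":0,"grip":-1},{"dx":0.0122,"dy":-0.033,"dz":0,"yaw":0,"grip":-1},{"dx":0,"dy":0,"dz":0,"yaw":0,"grip":-1},{"dx":0,"dy":0,"dz":0,"yaw":0,"grip":-1}]'
python3 go.py .531 .283 .02 .137
```

```text
time: 39.58
tool_pos: [0.4347, -0.1645, 0.1371]
orientation: [3.133, 0.211, 0.005]
wrist_force: [-0.4, -0.2, -0.3]
width: 0.0159
gripper_force: 49.1
time: 40.83
tool_pos: [0.5324, 0.2839, 0.1351]
orientation: [3.134, 0.222, 0.0]
wrist_force: [-0.9, 0.4, -0.3]
width: 0.016
gripper_force: 49.1
t 40.8 tcp [0.5324 0.2839 0.1351] tray [0.0016 0.0007] xang 0.142 w 0.016 F [-0.9  0.4 -0.3] gf 49.1 q [ 0.47  0.51  1.74 -0.    0.89  1.9 ]
yaw 0.005 dx -0.0016 dy 0.0007 dz 0.1151 q6 end 1.92
```

```bash
python3 -m inch '[{"dx":-0.001,"dy":0,"dz":0.03,"yaw":0,"grip":-1},{"dx":0,"dy":0,"dz":0.03,"yaw":0,"grip":-1},{"dx":0,"dy":0,"dz":0.025,"yaw":0,"grip":-1},{"dx":0,"dy":0,"dz":0.015,"yaw":0,"grip":-1},{"dx":0,"dy":0,"dz":0.013,"yaw":0,"grip":-1},{"dx":0,"dy":0,"dz":0,"yaw":0,"grip":-1},{"dx":0,"dy":0,"dz":0,"yaw":0,"grip":-1},{"dx":0,"dy":0,"dz":0,"yaw":0,"grip":-0.3},{"dx":0,"dy":0,"dz":0,"yaw":0,"grip":-0.3},{"dx":0,"dy":0,"dz":0,"yaw":0,"grip":-0.3},{"dx":0,"dy":0,"dz":0,"yaw":0,"grip":-0.3}]'
python3 -m inch '[{"dx":0,"dy":0,"dz":-0.025,"yaw":0,"grip":-0.3},{"dx":0,"dy":0,"dz":-0.03,"yaw":0,"grip":-0.3},{"dx":0,"dy":0,"dz":-0.035,"yaw":0,"grip":-0.2},{"dx":0,"dy":0,"dz":-0.03,"yaw":0.065,"grip":-0.15},{"dx":0,"dy":0,"dz":0,"yaw":0.065,"grip":-0.15},{"dx":0,"dy":0,"dz":0,"yaw":0,"grip":-0.15}]' |head -2
python3 -m inch '[{"dx":0.0025,"dy":0.0352,"dz":0,"yaw":0,"grip":-0.15},{"dx":0.0025,"dy":0.0352,"dz":0,"yaw":0,"grip":-0.15},{"dx":0.0025,"dy":0.0352,"dz":0,"yaw":0,"grip":-0.15},{"dx":0.0025,"dy":0.0352,"dz":0,"yaw":0,"grip":-0.15},{"dx":0.0025,"dy":0.0352,"dz":0,"yaw":0,"grip":-0.15},{"dx":0.0025,"dy":0.0352,"dz":0,"yaw":0,"grip":-0.15},{"dx":0.0025,"dy":0.0352,"dz":0,"yaw":0,"grip":-0.15},{"dx":0.0025,"dy":0.0352,"dz":0,"yaw":0,"grip":-0.15},{"dx":0.0025,"dy":0.0352,"dz":0,"yaw":0,"grip":-0.15},{"dx":0.0025,"dy":0.0352,"dz":0,"yaw":0,"grip":-0.15},{"dx":0.0025,"dy":0.0352,"dz":0,"yaw":0,"grip":-0.15},{"dx":0.0025,"dy":0.0352,"dz":0,"yaw":0,"grip":-0.15},{"dx":0.0025,"dy":0.0352,"dz":0,"yaw":0,"grip":-0.15},{"dx":0.0025,"dy":0.0352,"dz":0,"yaw":0,"grip":-0.15},{"dx":0.0025,"dy":0.0352,"dz":0,"yaw":0,"grip":-0.15},{"dx":0,"dy":0,"dz":0.035,"yaw":0,"grip":-0.15},{"dx":0,"dy":0,"dz":0.035,"yaw":0,"grip":-0.15},{"dx":0,"dy":0,"dz":0,"yaw":0,"grip":-0.15},{"dx":0,"dy":0,"dz":0,"yaw":0,"grip":-0.15}]' |head -2
python3 go.py .573 -.245 .008 .007
```

```text
time: 41.75
tool_pos: [0.5322, 0.2825, 0.0232]
orientation: [-3.134, -0.215, -0.002]
wrist_force: [0.4, -0.7, 0.0]
width: 0.0301
gripper_force: 0.0
time: 42.25
tool_pos: [0.533, 0.283, 0.145]
time: 43.83
tool_pos: [0.5704, -0.2446, 0.0698]
t 43.8 tcp [ 0.5704 -0.2446  0.0698] tray [-0.033 -0.528] xang 0.008 w 0.0364 F [ 0.  -0.3  0.9] gf 0.0 q [-0.42  0.63  1.72 -0.    0.8   1.14]
yaw 0.001 dx 0.0026 dy 0.0004 dz 0.0618 q6 end 1.16
```

```bash
python3 -m inch '[{"dx":0.0025,"dy":0,"dz":0.02,"yaw":0,"grip":-0.15},{"dx":0,"dy":0,"dz":0.02,"yaw":0,"grip":-0.15},{"dx":0,"dy":0,"dz":0.021,"yaw":0,"grip":-0.15},{"dx":0,"dy":0,"dz":0,"yaw":0,"grip":-0.15},{"dx":0,"dy":0,"dz":0,"yaw":0,"grip":-1},{"dx":0,"dy":0,"dz":0,"yaw":0,"grip":-1},{"dx":0,"dy":0,"dz":0,"yaw":0,"grip":-1},{"dx":0,"dy":0,"dz":0,"yaw":0,"grip":-1},{"dx":0,"dy":0,"dz":-0.025,"yaw":0,"grip":-1},{"dx":0,"dy":0,"dz":-0.03,"yaw":0,"grip":-1},{"dx":0,"dy":0,"dz":-0.035,"yaw":0,"grip":-1},{"dx":0,"dy":0,"dz":-0.035,"yaw":0,"grip":-1},{"dx":0,"dy":0,"dz":0,"yaw":-0.065,"grip":-1},{"dx":0,"dy":0,"dz":0,"yaw":-0.065,"grip":-1},{"dx":0,"dy":0,"dz":0,"yaw":0,"grip":-1}]' 50
python3 -m inch '[{"dx":0.0022,"dy":-0.0344,"dz":0,"yaw":0,"grip":-1},{"dx":0.0022,"dy":-0.0344,"dz":0,"yaw":0,"grip":-1},{"dx":0.0022,"dy":-0.0344,"dz":0,"yaw":0,"grip":-1},{"dx":0.0022,"dy":-0.0344,"dz":0,"yaw":0,"grip":-1},{"dx":0.0022,"dy":-0.0344,"dz":0,"yaw":0,"grip":-1},{"dx":0.0022,"dy":-0.0344,"dz":0,"yaw":0,"grip":-1},{"dx":0.0022,"dy":-0.0344,"dz":0,"yaw":0,"grip":-1},{"dx":0.0022,"dy":-0.0344,"dz":0,"yaw":0,"grip":-1},{"dx":0.0022,"dy":-0.0344,"dz":0,"yaw":0,"grip":-1},{"dx":0.0022,"dy":-0.0344,"dz":0,"yaw":0,"grip":-1},{"dx":0.0022,"dy":-0.0344,"dz":0,"yaw":0,"grip":-1},{"dx":0.0022,"dy":-0.0344,"dz":0,"yaw":0,"grip":-1},{"dx":0.0022,"dy":-0.0344,"dz":0,"yaw":0,"grip":-1},{"dx":0.0022,"dy":-0.0344,"dz":0,"yaw":0,"grip":-1},{"dx":0,"dy":0,"dz":0,"yaw":0,"grip":-1},{"dx":0,"dy":0,"dz":0,"yaw":0,"grip":-1}]'
python3 go.py .5374 .2364 .02 .137
```

```text
time: 45.08
tool_pos: [0.5759, -0.2458, 0.1382]
orientation: [3.133, 0.218, 0.004]
wrist_force: [-0.7, 0.4, -0.6]
width: 0.0156
gripper_force: 48.9
time: 46.42
tool_pos: [0.5396, 0.2374, 0.1361]
orientation: [3.134, 0.217, 0.0]
wrist_force: [-0.2, 0.5, -0.6]
width: 0.0159
gripper_force: 49.0
t 46.4 tcp [0.5396 0.2374 0.1361] tray [ 0.0023 -0.0463] xang 0.138 w 0.0159 F [-0.2  0.5 -0.6] gf 49.0 q [ 0.39  0.5   1.77 -0.    0.87  1.83]
yaw 0.001 dx -0.0023 dy 0.0007 dz 0.1161 q6 end 1.85
```

```bash
python3 -m inch '[{"dx":-0.002,"dy":0.0005,"dz":0.03,"yaw":0,"grip":-1},{"dx":0,"dy":0,"dz":0.03,"yaw":0,"grip":-1},{"dx":0,"dy":0,"dz":0.025,"yaw":0,"grip":-1},{"dx":0,"dy":0,"dz":0.015,"yaw":0,"grip":-1},{"dx":0,"dy":0,"dz":0.014,"yaw":0,"grip":-1},{"dx":0,"dy":0,"dz":0,"yaw":0,"grip":-1},{"dx":0,"dy":0,"dz":0,"yaw":0,"grip":-1},{"dx":0,"dy":0,"dz":0,"yaw":0,"grip":-0.3},{"dx":0,"dy":0,"dz":0,"yaw":0,"grip":-0.3},{"dx":0,"dy":0,"dz":0,"yaw":0,"grip":-0.3},{"dx":0,"dy":0,"dz":0,"yaw":0,"grip":-0.3}]'
python3 -m inch '[{"dx":0,"dy":0,"dz":-0.025,"yaw":0,"grip":-0.3},{"dx":0,"dy":0,"dz":-0.03,"yaw":0,"grip":-0.3},{"dx":0,"dy":0,"dz":-0.035,"yaw":0,"grip":-0.2},{"dx":0,"dy":0,"dz":-0.03,"yaw":0.083,"grip":-0.15},{"dx":0,"dy":0,"dz":0,"yaw":0.083,"grip":-0.15},{"dx":0,"dy":0,"dz":0,"yaw":0,"grip":-0.15}]' |head -2
python3 -m inch '[{"dx":0.0026,"dy":0.0355,"dz":0,"yaw":0,"grip":-0.15},{"dx":0.0026,"dy":0.0355,"dz":0,"yaw":0,"grip":-0.15},{"dx":0.0026,"dy":0.0355,"dz":0,"yaw":0,"grip":-0.15},{"dx":0.0026,"dy":0.0355,"dz":0,"yaw":0,"grip":-0.15},{"dx":0.0026,"dy":0.0355,"dz":0,"yaw":0,"grip":-0.15},{"dx":0.0026,"dy":0.0355,"dz":0,"yaw":0,"grip":-0.15},{"dx":0.0026,"dy":0.0355,"dz":0,"yaw":0,"grip":-0.15},{"dx":0.0026,"dy":0.0355,"dz":0,"yaw":0,"grip":-0.15},{"dx":0.0026,"dy":0.0355,"dz":0,"yaw":0,"grip":-0.15},{"dx":0.0026,"dy":0.0355,"dz":0,"yaw":0,"grip":-0.15},{"dx":0.0026,"dy":0.0355,"dz":0,"yaw":0,"grip":-0.15},{"dx":0.0026,"dy":0.0355,"dz":0,"yaw":0,"grip":-0.15},{"dx":0.0026,"dy":0.0355,"dz":0,"yaw":0,"grip":-0.15},{"dx":0.0026,"dy":0.0355,"dz":0,"yaw":0,"grip":-0.15},{"dx":0.0026,"dy":0.0355,"dz":0,"yaw":0,"grip":-0.15},{"dx":0.0026,"dy":0.0355,"dz":0,"yaw":0,"grip":-0.15},{"dx":0,"dy":0,"dz":0.035,"yaw":0,"grip":-0.15},{"dx":0,"dy":0,"dz":0.035,"yaw":0,"grip":-0.15},{"dx":0,"dy":0,"dz":0,"yaw":0,"grip":-0.15},{"dx":0,"dy":0,"dz":0,"yaw":0,"grip":-0.15}]' |head -2
python3 go.py .562 -.332 .008 -.029
```

```text
time: 47.33
tool_pos: [0.5387, 0.2352, 0.0231]
orientation: [-3.134, -0.215, -0.002]
wrist_force: [-0.4, 0.4, 0.1]
width: 0.0302
gripper_force: 0.0
time: 47.83
tool_pos: [0.5396, 0.2357, 0.145]
time: 49.5
tool_pos: [0.5609, -0.3326, 0.0695]
t 49.5 tcp [ 0.5609 -0.3326  0.0695] tray [-0.0544 -0.614 ] xang 6.256 w 0.0369 F [ 0.5 -0.2  0.6] gf 0.0 q [-0.55  0.67  1.64 -0.    0.84  1.04]
yaw 0.001 dx 0.001 dy -0.0007 dz 0.0615 q6 end 1.07
```

```bash
python3 -m inch '[{"dx":0.001,"dy":-0.0005,"dz":0.02,"yaw":0,"grip":-0.15},{"dx":0,"dy":0,"dz":0.02,"yaw":0,"grip":-0.15},{"dx":0,"dy":0,"dz":0.021,"yaw":0,"grip":-0.15},{"dx":0,"dy":0,"dz":0,"yaw":0,"grip":-0.15},{"dx":0,"dy":0,"dz":0,"yaw":0,"grip":-1},{"dx":0,"dy":0,"dz":0,"yaw":0,"grip":-1},{"dx":0,"dy":0,"dz":0,"yaw":0,"grip":-1},{"dx":0,"dy":0,"dz":0,"yaw":0,"grip":-1},{"dx":0,"dy":0,"dz":-0.025,"yaw":0,"grip":-1},{"dx":0,"dy":0,"dz":-0.03,"yaw":0,"grip":-1},{"dx":0,"dy":0,"dz":-0.035,"yaw":0,"grip":-1},{"dx":0,"dy":0,"dz":-0.035,"yaw":0,"grip":-1},{"dx":0,"dy":0,"dz":0,"yaw":-0.083,"grip":-1},{"dx":0,"dy":0,"dz":0,"yaw":-0.083,"grip":-1},{"dx":0,"dy":0,"dz":0,"yaw":0,"grip":-1}]' 50
python3 -m inch '[{"dx":0.003,"dy":-0.0354,"dz":0,"yaw":0,"grip":-1},{"dx":0.003,"dy":-0.0354,"dz":0,"yaw":0,"grip":-1},{"dx":0.003,"dy":-0.0354,"dz":0,"yaw":0,"grip":-1},{"dx":0.003,"dy":-0.0354,"dz":0,"yaw":0,"grip":-1},{"dx":0.003,"dy":-0.0354,"dz":0,"yaw":0,"grip":-1},{"dx":0.003,"dy":-0.0354,"dz":0,"yaw":0,"grip":-1},{"dx":0.003,"dy":-0.0354,"dz":0,"yaw":0,"grip":-1},{"dx":0.003,"dy":-0.0354,"dz":0,"yaw":0,"grip":-1},{"dx":0.003,"dy":-0.0354,"dz":0,"yaw":0,"grip":-1},{"dx":0.003,"dy":-0.0354,"dz":0,"yaw":0,"grip":-1},{"dx":0.003,"dy":-0.0354,"dz":0,"yaw":0,"grip":-1},{"dx":0.003,"dy":-0.0354,"dz":0,"yaw":0,"grip":-1},{"dx":0.003,"dy":-0.0354,"dz":0,"yaw":0,"grip":-1},{"dx":0.003,"dy":-0.0354,"dz":0,"yaw":0,"grip":-1},{"dx":0.003,"dy":-0.0354,"dz":0,"yaw":0,"grip":-1},{"dx":0.003,"dy":-0.0354,"dz":0,"yaw":0,"grip":-1},{"dx":0.003,"dy":-0.0354,"dz":0,"yaw":0,"grip":-1},{"dx":0.003,"dy":-0.0354,"dz":0,"yaw":0,"grip":-1},{"dx":0,"dy":0,"dz":0,"yaw":0,"grip":-1},{"dx":0,"dy":0,"dz":0,"yaw":0,"grip":-1}]'
python3 go.py .5278 .3063 .05 .137
python3 -c "from h import *
c=shot('wrist');cv2.imwrite('pics/w7.png',cv2.resize(c['pixels'],(640,480)))"
```

```text
time: 50.75
tool_pos: [0.5648, -0.3338, 0.1382]
orientation: [3.132, 0.219, 0.004]
wrist_force: [-0.5, -1.1, -0.6]
width: 0.0159
gripper_force: 48.9
time: 52.42
tool_pos: [0.5303, 0.3068, 0.136]
orientation: [3.134, 0.216, 0.0]
wrist_force: [-0.5, -0.7, 0.2]
width: 0.0157
gripper_force: 49.0
t 52.4 tcp [0.5303 0.3068 0.136 ] tray [0.0025 0.0237] xang 0.138 w 0.0157 F [-0.5 -0.7  0.2] gf 49.0 q [ 0.51  0.52  1.72 -0.    0.9   1.94]
yaw 0.001 dx -0.0025 dy 0.0002 dz 0.086 q6 end 1.96
```

View pics/w7.png

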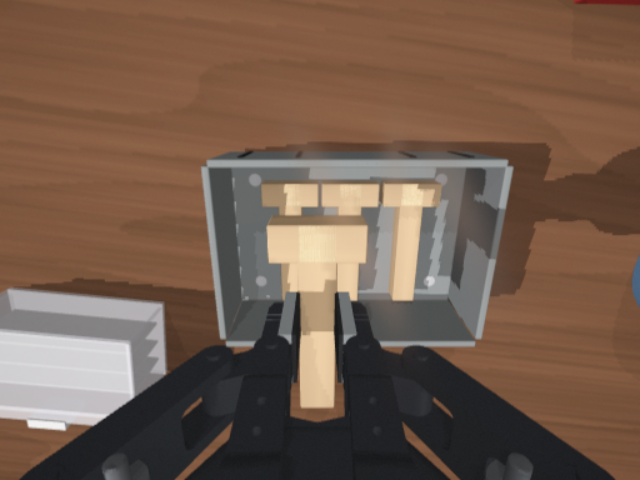

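The held T is over the gap between two of the three T's on the tray floor. Releasing it just above them, then fetching the last one.

```bash
python3 -m inch '[{"dx":-0.002,"dy":0,"dz":0.03,"yaw":0,"grip":-1},{"dx":0,"dy":0,"dz":0.03,"yaw":0,"grip":-1},{"dx":0,"dy":0,"dz":0.02,"yaw":0,"grip":-1},{"dx":0,"dy":0,"dz":0.014,"yaw":0,"grip":-1},{"dx":0,"dy":0,"dz":0,"yaw":0,"grip":-1},{"dx":0,"dy":0,"dz":0,"yaw":0,"grip":-1},{"dx":0,"dy":0,"dz":0,"yaw":0,"grip":-0.3},{"dx":0,"dy":0,"dz":0,"yaw":0,"grip":-0.3},{"dx":0,"dy":0,"dz":0,"yaw":0,"grip":-0.3},{"dx":0,"dy":0,"dz":0,"yaw":0,"grip":-0.3}]'
python3 -m inch '[{"dx":0,"dy":0,"dz":-0.025,"yaw":0,"grip":-0.3},{"dx":0,"dy":0,"dz":-0.03,"yaw":0,"grip":-0.3},{"dx":0,"dy":0,"dz":-0.03,"yaw":0,"grip":-0.2},{"dx":0,"dy":0,"dz":-0.02,"yaw":-0.03,"grip":-0.15},{"dx":0,"dy":0,"dz":0,"yaw":0,"grip":-0.15}]' |head -2
python3 -m inch '[{"dx":-0.0108,"dy":0.034,"dz":0,"yaw":0,"grip":-0.15},{"dx":-0.0108,"dy":0.034,"dz":0,"yaw":0,"grip":-0.15},{"dx":-0.0108,"dy":0.034,"dz":0,"yaw":0,"grip":-0.15},{"dx":-0.0108,"dy":0.034,"dz":0,"yaw":0,"grip":-0.15},{"dx":-0.0108,"dy":0.034,"dz":0,"yaw":0,"grip":-0.15},{"dx":-0.0108,"dy":0.034,"dz":0,"yaw":0,"grip":-0.15},{"dx":-0.0108,"dy":0.034,"dz":0,"yaw":0,"grip":-0.15},{"dx":-0.0108,"dy":0.034,"dz":0,"yaw":0,"grip":-0.15},{"dx":-0.0108,"dy":0.034,"dz":0,"yaw":0,"grip":-0.15},{"dx":-0.0108,"dy":0.034,"dz":0,"yaw":0,"grip":-0.15},{"dx":-0.0108,"dy":0.034,"dz":0,"yaw":0,"grip":-0.15},{"dx":-0.0108,"dy":0.034,"dz":0,"yaw":0,"grip":-0.15},{"dx":-0.0108,"dy":0.034,"dz":0,"yaw":0,"grip":-0.15},{"dx":-0.0108,"dy":0.034,"dz":0,"yaw":0,"grip":-0.15},{"dx":-0.0108,"dy":0.034,"dz":0,"yaw":0,"grip":-0.15},{"dx":-0.0108,"dy":0.034,"dz":0,"yaw":0,"grip":-0.15},{"dx":-0.0108,"dy":0.034,"dz":0,"yaw":0,"grip":-0.15},{"dx":-0.0108,"dy":0.034,"dz":0,"yaw":0,"grip":-0.15},{"dx":-0.0108,"dy":0.034,"dz":0,"yaw":0,"grip":-0.15},{"dx":-0.0108,"dy":0.034,"dz":0,"yaw":0,"grip":-0.15}]' |head -2
python3 -m inch '[{"dx":0,"dy":0,"dz":0.035,"yaw":0,"grip":-0.15},{"dx":0,"dy":0,"dz":0.03,"yaw":0,"grip":-0.15},{"dx":0,"dy":0,"dz":0,"yaw":0,"grip":-0.15},{"dx":0,"dy":0,"dz":0,"yaw":0,"grip":-0.15}]' |head -2
python3 go.py .427 -.401 .008 .167
```

```text
time: 53.3
tool_pos: [0.5294, 0.3052, 0.0433]
orientation: [-3.133, -0.215, -0.003]
wrist_force: [0.2, 0.6, 1.8]
width: 0.03
gripper_force: 0.0
time: 53.72
tool_pos: [0.5315, 0.3065, 0.1525]
time: 55.38
tool_pos: [0.4279, -0.403, 0.1467]
time: 55.72
tool_pos: [0.4274, -0.4004, 0.0806]
t 55.7 tcp [ 0.4274 -0.4004  0.0806] tray [-0.196  -0.6628] xang 0.166 w 0.0363 F [ 0.3 -0.3 -0.5] gf 0.0 q [-0.77  0.58  1.8   0.    0.77  0.63]
yaw -0.001 dx -0.0005 dy 0.0006 dz 0.0726 q6 end 0.65
```

```bash
python3 -m inch '[{"dx":0,"dy":0,"dz":0.026,"yaw":0,"grip":-0.15},{"dx":0,"dy":0,"dz":0.026,"yaw":0,"grip":-0.15},{"dx":0,"dy":0,"dz":0.02,"yaw":0,"grip":-0.15},{"dx":0,"dy":0,"dz":0,"yaw":0,"grip":-0.15},{"dx":0,"dy":0,"dz":0,"yaw":0,"grip":-1},{"dx":0,"dy":0,"dz":0,"yaw":0,"grip":-1},{"dx":0,"dy":0,"dz":0,"yaw":0,"grip":-1},{"dx":0,"dy":0,"dz":0,"yaw":0,"grip":-1},{"dx":0,"dy":0,"dz":-0.025,"yaw":0,"grip":-1},{"dx":0,"dy":0,"dz":-0.03,"yaw":0,"grip":-1},{"dx":0,"dy":0,"dz":-0.035,"yaw":0,"grip":-1},{"dx":0,"dy":0,"dz":-0.035,"yaw":0,"grip":-1},{"dx":0,"dy":0,"dz":0,"yaw":0.03,"grip":-1},{"dx":0,"dy":0,"dz":0,"yaw":0,"grip":-1}]' 50
python3 -m inch '[{"dx":0.0103,"dy":-0.0337,"dz":0,"yaw":0,"grip":-1},{"dx":0.0103,"dy":-0.0337,"dz":0,"yaw":0,"grip":-1},{"dx":0.0103,"dy":-0.0337,"dz":0,"yaw":0,"grip":-1},{"dx":0.0103,"dy":-0.0337,"dz":0,"yaw":0,"grip":-1},{"dx":0.0103,"dy":-0.0337,"dz":0,"yaw":0,"grip":-1},{"dx":0.0103,"dy":-0.0337,"dz":0,"yaw":0,"grip":-1},{"dx":0.0103,"dy":-0.0337,"dz":0,"yaw":0,"grip":-1},{"dx":0.0103,"dy":-0.0337,"dz":0,"yaw":0,"grip":-1},{"dx":0.0103,"dy":-0.0337,"dz":0,"yaw":0,"grip":-1},{"dx":0.0103,"dy":-0.0337,"dz":0,"yaw":0,"grip":-1},{"dx":0.0103,"dy":-0.0337,"dz":0,"yaw":0,"grip":-1},{"dx":0.0103,"dy":-0.0337,"dz":0,"yaw":0,"grip":-1},{"dx":0.0103,"dy":-0.0337,"dz":0,"yaw":0,"grip":-1},{"dx":0.0103,"dy":-0.0337,"dz":0,"yaw":0,"grip":-1},{"dx":0.0103,"dy":-0.0337,"dz":0,"yaw":0,"grip":-1},{"dx":0.0103,"dy":-0.0337,"dz":0,"yaw":0,"grip":-1},{"dx":0.0103,"dy":-0.0337,"dz":0,"yaw":0,"grip":-1},{"dx":0.0103,"dy":-0.0337,"dz":0,"yaw":0,"grip":-1},{"dx":0.0103,"dy":-0.0337,"dz":0,"yaw":0,"grip":-1},{"dx":0,"dy":0,"dz":0,"yaw":0,"grip":-1}]'
python3 -m inch '[{"dx":0,"dy":0,"dz":0,"yaw":0,"grip":-1},{"dx":0,"dy":0,"dz":0,"yaw":0,"grip":-1}]' >/dev/null
python3 go.py .5342 .2597 .043 .137
python3 -c "from h import *
c=shot('wrist');cv2.imwrite('pics/w8.png',cv2.resize(c['pixels'],(640,480)))"
```

```text
time: 56.88
tool_pos: [0.4301, -0.4029, 0.1387]
orientation: [3.13, 0.213, 0.007]
wrist_force: [-0.3, 0.2, -1.2]
width: 0.0158
gripper_force: 49.1
time: 58.55
tool_pos: [0.536, 0.2648, 0.1348]
orientation: [-3.132, -0.221, -0.003]
wrist_force: [0.3, 0.1, 0.6]
width: 0.016
gripper_force: 49.2
t 58.7 tcp [0.5341 0.2588 0.1342] tray [-0.0002 -0.0244] xang 0.138 w 0.0164 F [ 0.2  0.  -0.1] gf 49.2 q [ 0.43  0.5   1.76 -0.    0.88  1.86]
yaw 0.001 dx 0.0002 dy -0.0008 dz 0.0912 q6 end 1.89
```

View pics/w8.png

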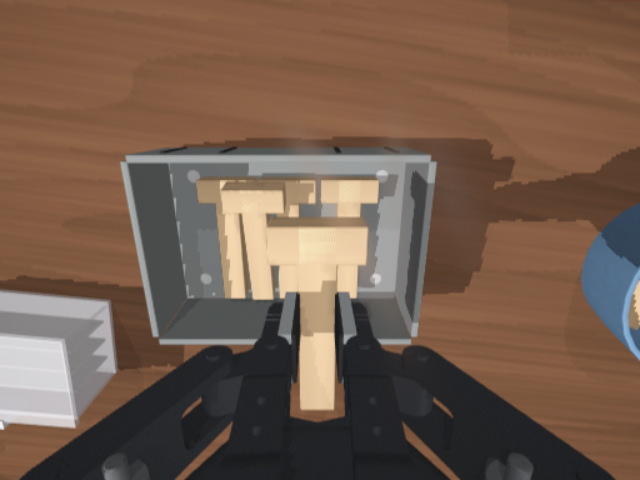

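Four T's lie flat in the tray (the fourth's head at (255,200)), and the fifth is over its gap. Releasing it and rising clear.

```bash
python3 -m inch '[{"dx":0,"dy":-0.001,"dz":0.03,"yaw":0,"grip":-1},{"dx":0,"dy":0,"dz":0.03,"yaw":0,"grip":-1},{"dx":0,"dy":0,"dz":0.02,"yaw":0,"grip":-1},{"dx":0,"dy":0,"dz":0.011,"yaw":0,"grip":-1},{"dx":0,"dy":0,"dz":0,"yaw":0,"grip":-1},{"dx":0,"dy":0,"dz":0,"yaw":0,"grip":-1},{"dx":0,"dy":0,"dz":0,"yaw":0,"grip":-0.3},{"dx":0,"dy":0,"dz":0,"yaw":0,"grip":-0.3},{"dx":0,"dy":0,"dz":0,"yaw":0,"grip":-0.3},{"dx":0,"dy":0,"dz":0,"yaw":0,"grip":-0.3},{"dx":0,"dy":0,"dz":-0.025,"yaw":0,"grip":-0.3},{"dx":0,"dy":0,"dz":-0.03,"yaw":0,"grip":-0.3},{"dx":0,"dy":0,"dz":-0.03,"yaw":0,"grip":-0.3},{"dx":0,"dy":0,"dz":-0.035,"yaw":0,"grip":-0.3},{"dx":-0.015,"dy":0.025,"dz":-0.022,"yaw":0,"grip":-0.3},{"dx":-0.015,"dy":0.025,"dz":-0.022,"yaw":0,"grip":-0.3},{"dx":-0.015,"dy":0.025,"dz":-0.022,"yaw":0,"grip":-0.3},{"dx":-0.015,"dy":0.025,"dz":-0.022,"yaw":0,"grip":-0.3},{"dx":0,"dy":0,"dz":0,"yaw":0,"grip":-0.3},{"dx":0,"dy":0,"dz":0,"yaw":0,"grip":-0.3}]'
python3 - <<'E'
from m3 import *
c=shot('wrist','f.png'); h=cv2.cvtColor(c['pixels'],cv2.COLOR_BGR2HSV)
m=cv2.inRange(h,(14,30,150),(32,130,255))
# wood per tray column/extent at heights, wood in pot
for k in cv2.findContours(m,0,1)[0]:
    if cv2.contourArea(k)<40: continue
    P=k[:,0].astype(float)
    W=np.array([onz(c,u,v,.03)[:2] for u,v in P]);T=np.array([tf(w) for w in W]);mu=W.mean(0)
    print('area',cv2.contourArea(k),'world lo/hi',W.min(0).round(3),W.max(0).round(3),'tray lo/hi',T.min(0).round(3),T.max(0).round(3),'pot maxr',np.linalg.norm(W-[.54,-.042],axis=1).max().round(3))
# wall tops: expected projection vs grey edges
print('pot box',cv2.boundingRect(max(cv2.findContours(cv2.inRange(h,(95,80,60),(120,255,255)),0,1)[0],key=cv2.contourArea)))
g=cv2.GaussianBlur(c['pixels'],(3,3),0)
# light rim pixels: bright low-sat line; hull of grey
gm=((h[...,1]<45)&(h[...,2]>60)&(h[...,2]<230)).astype(np.uint8)
ex=np.array([np.cos(TH),np.sin(TH)]);ey=np.array([-ex[1],ex[0]])
for n,e,f,hf in(('far',ex,ey,.065),('near',-ex,ey,.065),('left',ey,ex,.095),('right',-ey,ex,.095)):
    res=[]
    for s in(-.04,0,.04):
        # sample along normal at z=.0685; rim thickness 5 mm
        row=[]
        for o in np.arange(-.03,.0301,.001):
            q=np.r_[C0+e*(hf+o)+f*s,.0685];u,v=proj(c,q).round().astype(int)
            row.append(int(gm[v,u]) if 0<=u<512 and 0<=v<384 else 9)
        res.append(''.join(map(str,row)))
    print(n,*res,sep='\n')
E
```

```text
time: 60.43
tool_pos: [0.4897, 0.1526, 0.2541]
orientation: [-3.133, -0.212, -0.006]
wrist_force: [0.8, 1.0, -0.3]
width: 0.0302
gripper_force: 0.0
area 43.0 world lo/hi [ 0.56  -0.075] [ 0.569 -0.055] tray lo/hi [-0.018 -0.359] [-0.009 -0.339] pot maxr 0.041
area 2660.0 world lo/hi [ 0.491 -0.098] [ 0.591 -0.005] tray lo/hi [-0.084 -0.38 ] [ 0.018 -0.281] pot maxr 0.058
area 5076.0 world lo/hi [0.471 0.216] [0.584 0.351] tray lo/hi [-0.056 -0.071] [0.044 0.063] pot maxr 0.394
pot box (363, 85, 110, 118)
far
0000000011111111111111111111111000000000000000000000000000000
0000000111111111111111111111111000000000000000000000000000000
0000000111111111111111111111111000000000000000000000000000000
near
0000000000000011111111111111111111110000000000000000000000000
0000000000000011111111111111111111110000000000000000000000000
1111111111111111111111111111111111100000000000000000000000000
left
1111111111111111111111111111110000000000000000000000000000000
1111111111111111111111111111110000000000000000000000000000000
1111111111111111111111111111110000000000000000000000000000000
right
0001111111111111111111111111111111111000000000000000000000000
0001111111111111111111111111111111111000000000000000000000000
0000000000000001111111111111111111110000000000000000000000000
```

```bash
python3 -c "
from cell import finish_job
print(finish_job())"
```

```text
the job is handed in; nothing more can be done
None
```

I handed the job in with all four tray walls upright, the five sound T-markers lying in the tray and the three spoilt ones in the pot; measurements from a last wrist-camera picture agreed with this, but I had no picture views left to look at it, and the hand-in gave no verdict.

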